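# Load the battery and hook the cover back on

## Task

Put the blue battery pack in the cradle inside the grey housing, its red end towards the yellow lip and the red stop. Then refit the loose cover: tilt it, hook one edge under the yellow lip, lower the other edge until the cover lies flat on its ledge, and swing the orange-finned catch fully over it. The catch may stand in the way at first; leave the jar, bottle and tape roll where they are.

Things in the scene. Friction and masses are not known exactly. Their poses are not given: they have to be found in the camera images.
- housing: Grey open-topped metal housing, fixed to the table, 198 x 143 mm (x -107 to +91, y -71.5 to +71.5). Origin: on its underside, below the middle of the pocket for the cover; +x points to the end with the yellow lip, z up. Side rims 56 mm high; near rim (x -107 to -85) 54 mm high, with the catch on it; the lip end is 64 mm high.
- pocket (a point): Middle of the pocket, at the height of the ledge (z 48 mm) on which the cover rests; axes as the housing's. The pocket is 170 mm along x and 131 mm along y between upright walls; the ledge runs all round inside it, 9 mm wide. Below the ledge the housing is open down to its floor (z 6 mm).
- lip_edge (a point): Middle of the lower front edge of the yellow lip: x 69, z 60 mm in the housing frame. The lip is 4 mm thick and hangs over the last 16 mm of the pocket (x 69 to 85) over its whole width, 12 mm above the ledge. The cover is too long to be laid in flat: its edge must go under the lip with the cover tilted about 0.1 to 0.25 rad.
- cradle (a point): Middle of the battery cradle on the inner floor of the housing (z 6 mm); axes as the housing's. Low rails 6 mm high (tops z 12 mm) leave 44 mm clear along y and 76 mm along x. The end stop on the lip side (+x) is red, the other black.
- catch (a joint): Turn-button catch: black arm, 35 mm from pivot to tip, 14 mm wide, z 56 to 61 mm; vertical pivot at x -96, y 0 (housing frame). 0: arm points to the lip, over the near edge of the cover, at a stop; grows anticlockwise from above to a stop at 1.9 rad. Above 1.5 it is clear of the pocket. Friction 0.03 N m holds it where left. Starts anywhere from 0.1 to 1.8.
- catch_fin (a point): Centre of the top of the orange fin on the catch: 24 mm from the pivot, z = 74 mm in the housing frame. The fin is 16 mm long along the arm, 6 mm thick and stands 13 mm above the arm; push it from the side with shut fingers.
- cover: Loose aluminium cover plate, 164 (x) x 123 (y) x 5 mm, about 0.16 kg, with a black upright grip bar in the middle: 12 mm thick (x), 46 mm long (y), its top 29 mm above the plate's underside. Origin: centre of the underside, z up. Either end may go under the lip. At the start it lies flat on the table, grip upward.
- battery: Blue battery pack 66 (x) x 36 (y) x 26 mm, about 0.12 kg, red at its +x end, black at its -x end, both with a flat metal contact. Origin: centre of the underside, z up. At the start it lies on the table.
- battery_red_end (a point): Middle of the red end face of the battery pack, 33 mm from its centre, 13 mm up.
- paint_jar: Jar with turquoise paint and a pale lid, 66 mm across, 96 mm high, loose; origin at the centre of its underside. Leave it.
- tape_roll: Roll of white tape lying flat, 62 mm across, 19 mm high, loose; origin at the centre of its underside. Leave it.
- pink_bottle: Pink plastic bottle, 51 mm across, 107 mm high, loose; origin at the centre of its underside. Leave it.
Things that resemble listed ones, but are neither listed nor needed, are in the scene too. Several things have the shape of the battery; the one meant has the colours described above.

How it is judged:
By the outcome, as a careful person would: the job done as asked, in the order asked, and still so for the second after the job is handed in, with the robot touching nothing.
It also fails if it takes over 72 s, if anything falls off the work surface, if the arm or the gripper's body presses on something with over 40 N, if the wrist force passes 120 N, or if a joint passes its speed limit or range.

## Robot

A 6-joint arm with a two-finger parallel gripper is mounted at the origin on a cart in front of the work surface, level with it; the furniture and walls round the work are solid. World frame = base frame: x ahead of the robot, y to its left, z up, the work surface at z = 0. Lengths are in mm, angles in rad, forces in N, time in s.
With the tool pointing down it reaches from about 275 to 1000 mm from the base axis. Payload 8.4 kg.
Tool frame: the origin (TCP) lies between the finger pads; the fingertips stand r.nose_length ahead of it and the grasp point (between the pads) lies 8 mm behind it (r.nose_length is the distance from the TCP to the fingertips, in mm); y points along the fingers, x is the direction in which the jaws open and shut, and the axes are right-handed (so a half turn about y gives the same grasp; the last joint's range is limited). The gripper opens to 85 mm and grips with 20 to 120 N. Pads are 22 mm wide; open, the fingers measure 114 mm over their backs; the gripper's body (76 mm by 85 mm) begins 54 mm behind the grasp point. The pads swing forward as they close: fully open they stand 13 mm farther back than shut.
Start: joints at [1.113, 0.353, 1.633, -0, 1.155, -0.002], TCP at [275.112, 561.196, 242.281] pointing down, gripper open.
Joint ranges: [-2.63, 2.63], [-0.92, 2.1], [0.06, 2.66], [-1.3, 4.44], [0, 2.69], [-3.02, 3.02]. Speed limits (rad/s): [2.22, 2.22, 2.79, 3.14, 3.14, 3.14].

## Interface

Orientations are given as [roll, pitch, yaw] about the fixed x, y, z axes, in that order (R = Rz(yaw) Ry(pitch) Rx(roll)).
In Python, from rig import r, cams, order gives the robot as it stands. The module is installed in compiled form; this text tells all that it offers.
- The arm moves only by the shell command python3 -m crank 'ROWS' [FORCE]. ROWS is JSON, a list of rows, each a list of 7 numbers: the turn, a rotation vector about the tool's x, y, z in degrees, then the shift along the tool's x, y, z in cm, then the opening, from -1 (shut) to 1 (fully open). A call has exactly 10 rows; each row shifts and turns the pose as measured when the row begins, along the tool's axes as they then stand; what a row does not reach is not made up. A row lasts 1/12 s, in which the tool goes at most 41.7 mm and 7.16 degrees, less where a joint would pass 70% of its speed; a pose out of reach is approached as far as the arm can. A call with a gripper value outside its range is refused whole. The fingers move at their own pace and stop on an object; FORCE is the grip in N (left out, the last holds). Time passes only in rows, so rows that do not move let the fingers close, or fill a call up. It gives the time, the measured TCP pose, the force and the opening at its end, in the units of the state.
- r.sense(): the state, without advancing time (a new reading comes with each control period).
- cams.grab_frame(name): name is "scene" or "top" or "wrist"; returns the picture (480x640x3 uint8, blue, green, red); there is no depth.
- cams.camera_info(name): a dict with "intrinsics" (3x3 intrinsics, pixels), "k1" (the pictures are not rectified: a ray, as slopes to the right and down, at radius r is drawn at 1 + k1 r^2 times it, then the intrinsics apply), "view" (4x4, takes a point from world to camera coordinates); the wrist camera has in their place "hand_eye" (4x4, takes a point from camera to tool coordinates, whose origin is the TCP and whose axes are the tool frame's). Camera axes: x right, y up, looking along -z (the intrinsics and any distortion apply to the point x, -y, -z); pixel columns grow to the right and rows downward; lengths in mm; the calibration is good to about 2 mm. A picture is of the moment at which its call begins: read the wrist's pose just before it. camera_info takes no time and is no camera call.
- order.sign_off(): hands the job in, once; it reports no verdict.
The state is a dict: "clock": time; "qpos": joint angles; "qvel": joint speeds; "joint_efforts": joint torques, N m; "eef_pos": TCP position; "tcp_rot": TCP orientation; "contact_force": force on the tool from outside, world axes, zero at the start; "wrist_torque": the same for the moment, N m; "opening": opening from 0.0 (shut) to 1.0 (fully open).
Only numpy, scipy, OpenCV 4.12 (cv2) and the standard library are available. Lean on these libraries where they do the work, as an engineer would, in place of code of your own. Each camera call takes 0.05 s, during which the arm holds its last target.

## Working session

There is one attempt and no reset: what is moved stays moved. The work goes in short steps, Python scripts to look and compute and a shell command to move; the robot and the scene stay as the last step left them, time stands still between calls to the robot, and variables do not carry over. Pictures are saved under pics/ and viewed, and the job is handed in when it is done.

```bash
mkdir -p pics
cat > h.py <<'E'
import numpy as np,cv2
from rig import r,cams,order
def save(n,f):
    im=cams.grab_frame(n); cv2.imwrite('pics/'+f,im); return im
E
python3 - <<'E'
from h import *
print(r.sense()); print(r.nose_length)
for n in('scene','top','wrist'):
    print(n,cams.camera_info(n)); save(n,n+'0.png')
E
```

```text
{'clock': 0.0, 'qpos': array([ 1.11258868e+00,  3.53609201e-01,  1.63415686e+00,  2.52195913e-05,
        1.15522088e+00, -2.38880485e-03]), 'qvel': array([ 6.95538234e-04,  1.21917353e-05, -9.51724771e-04, -3.02468954e-04,
        2.80198069e-03,  3.25212722e-04]), 'joint_efforts': array([-2.16823268e-03, -6.05253410e+01, -3.42064762e+01, -3.06809416e-04,
        9.66570340e-03,  1.51409654e-05]), 'eef_pos': array([274.89849417, 560.76484149, 241.5762817 ]), 'tcp_rot': array([-1.57076994e+00,  1.39422868e-03,  1.11496730e+00]), 'contact_force': array([-0.53018783, -0.49670019, -0.35107914]), 'wrist_torque': array([-0.01823151,  0.06282644, -0.00281731]), 'opening': 0.9983728758549212}
11.0
scene {'intrinsics': array([[593.19225729,   0.        , 322.0871812 ],
       [  0.        , 593.19225729, 234.48350861],
       [  0.        ,   0.        ,   1.        ]]), 'k1': -0.05527873293235106, 'view': array([[ 7.45927199e-01, -6.65707204e-01,  2.06526738e-02,
        -4.66463968e+02],
       [ 3.70526716e-01,  4.40544447e-01,  8.17698320e-01,
        -2.79686619e+02],
       [-5.5344608
[... 562 characters left out ...]
9001636e-03,  9.80770914e-01,
        -1.15835448e+03],
       [ 0.00000000e+00,  0.00000000e+00,  0.00000000e+00,
         1.00000000e+00]])}
wrist {'intrinsics': array([[402.69638938,   0.        , 318.65511784],
       [  0.        , 402.69638938, 240.53934978],
       [  0.        ,   0.        ,   1.        ]]), 'k1': -0.07792092403173104, 'hand_eye': array([[ 9.99999696e-01, -6.07590962e-04,  4.87785542e-04,
         3.52722286e-01],
       [ 6.59454921e-04,  3.26552051e-01, -9.45178990e-01,
        -1.32043229e+02],
       [ 4.14994843e-04,  9.45179025e-01,  3.26552352e-01,
         8.41426067e+01],
       [ 0.00000000e+00,  0.00000000e+00,  0.00000000e+00,
         1.00000000e+00]])}
```

View pics/scene0.png

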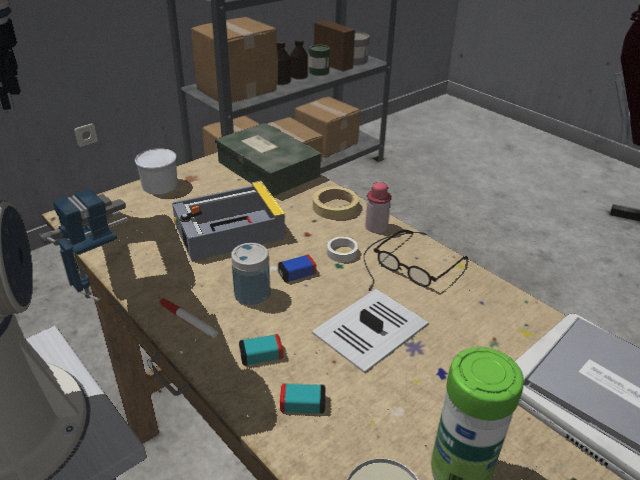

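View pics/top0.png

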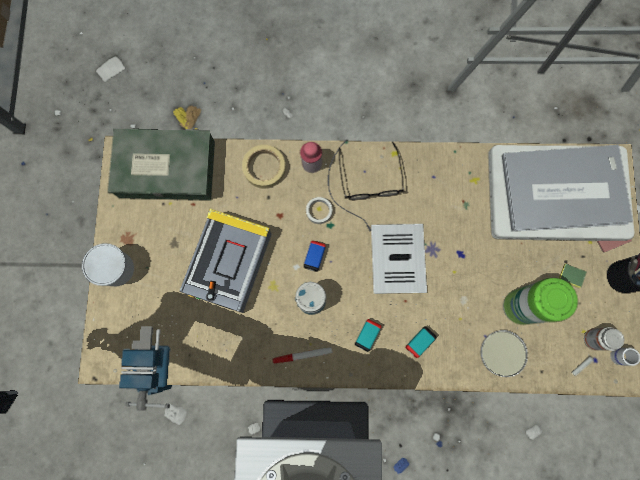

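View pics/wrist0.png

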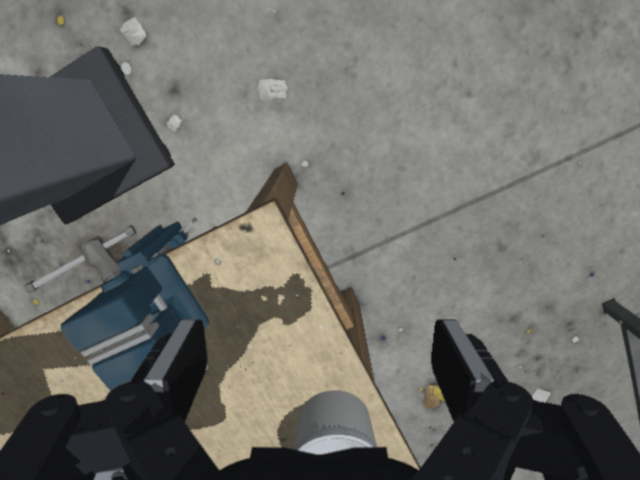

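```bash
cat >> h.py <<'E'
from scipy.spatial.transform import Rotation as Ro
def T(s):
    M=np.eye(4);M[:3,:3]=Ro.from_euler('xyz',s['tcp_rot']).as_matrix();M[:3,3]=s['eef_pos'];return M
def cam2w(n,s=None):
    i=cams.camera_info(n)
    if n=='wrist': return T(s or r.sense())@i['hand_eye']
    return np.linalg.inv(i['view'])
def rays(n,p,C=None):
    i=cams.camera_info(n); C=cam2w(n) if C is None else C
    q=cv2.undistortPoints(np.array(p,float).reshape(-1,1,2),i['intrinsics'],np.array([i['k1'],0,0,0.])).reshape(-1,2)
    d=np.c_[q[:,0],-q[:,1],-np.ones(len(q))]@C[:3,:3].T
    return C[:3,3],d
def onz(n,p,z,C=None):
    o,d=rays(n,p,C); return o+d*((z-o[2])/d[:,2])[:,None]
def proj(n,P,C=None):
    i=cams.camera_info(n); C=cam2w(n) if C is None else C
    X=(np.array(P,float).reshape(-1,3)-C[:3,3])@C[:3,:3]
    X=X*[1,-1,-1]
    return cv2.projectPoints(X,np.zeros(3),np.zeros(3),i['intrinsics'],np.array([i['k1'],0,0,0.]))[0].reshape(-1,2)
E
python3 - <<'E'
from h import *
im=cv2.imread('pics/top0.png')
a=cv2.resize(im[195:325,170:350],None,fx=4.4,fy=4.4,interpolation=cv2.INTER_CUBIC);cv2.imwrite('pics/t_crop.png',a)
im=cv2.imread('pics/scene0.png')
a=cv2.resize(im[170:310,160:340],None,fx=4.2,fy=4.2,interpolation=cv2.INTER_CUBIC);cv2.imwrite('pics/s_crop.png',a)
E
```

```text
(no output)
```

View pics/t_crop.png

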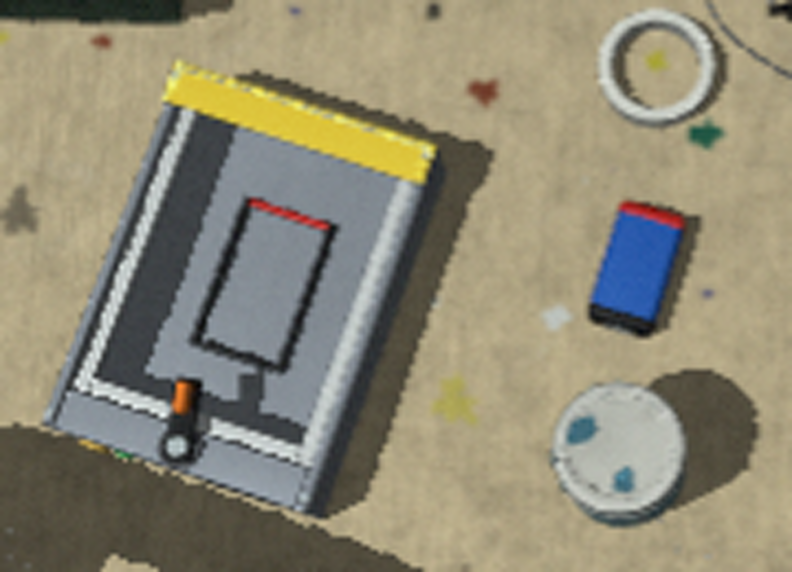

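View pics/s_crop.png

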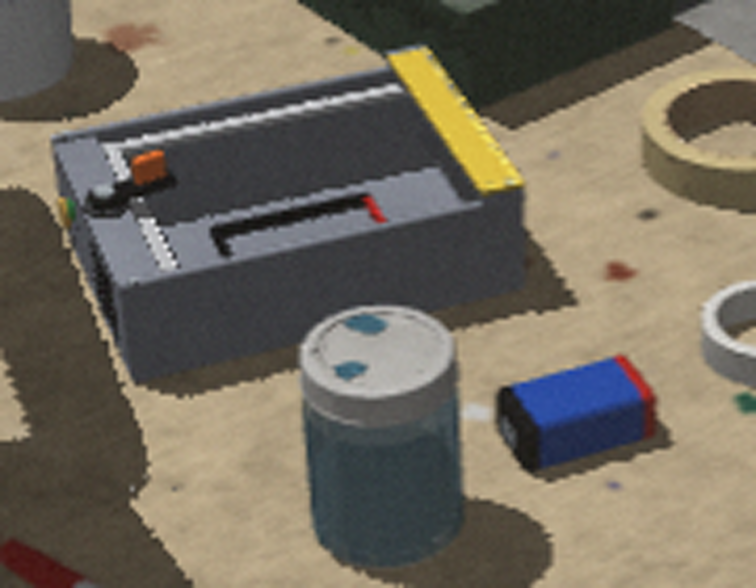

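Run:
```python
from h import *
t=lambda p:np.array(p,float)/4.4+[170-.0,195]+(.5/4.4-.5)
near=onz('top',t([(45,425),(300,510)]),54)
print('near',near,np.linalg.norm(near[1]-near[0]))
lip=onz('top',t([(175,62),(437,148)]),64); print('lip',lip,np.linalg.norm(lip[1]-lip[0]))
cr=onz('top',t([(247,202),(334,224),(283,367),(195,342)]),12); print('cradle',cr,cr.mean(0))
im=cv2.imread('pics/top0.png');hsv=cv2.cvtColor(im,cv2.COLOR_BGR2HSV)
def comp(lo,hi,roi,img=hsv):
    m=cv2.inRange(img,lo,hi);k=np.zeros_like(m);x0,y0,x1,y1=roi;k[y0:y1,x0:x1]=m[y0:y1,x0:x1]
    c=max(cv2.findContours(k,0,1)[0],key=cv2.contourArea);return c
c=comp((105,150,60),(130,255,255),(290,225,340,290))
print('blue',cv2.minAreaRect(c));b=cv2.boxPoints(cv2.minAreaRect(c));print(onz('top',b,26))
print('batt corners',onz('top',t([(622,203),(685,216),(652,322),(592,308)]),26))
c=comp((8,170,120),(18,255,255),(195,270,225,305));print('fin',cv2.minAreaRect(c),onz('top',[cv2.minAreaRect(c)[0]],72))
print('pivot',onz('top',t([(177,445)]),62))
# catch colours
c=comp((20,150,120),(32,255,255),(195,200,280,245));q=cv2.boxPoints(cv2.minAreaRect(c));print('lipbox',onz('top',q,64))
# cover
m=im.min(2)>150; k=np.zeros(m.shape,np.uint8);k[215:300,362:432]=m[215:300,362:432]*255
c=max(cv2.findContours(k,0,1)[0],key=cv2.contourArea);q=cv2.boxPoints(cv2.minAreaRect(c));P=onz('top',q,5);print('cover',q,P,P.mean(0),np.linalg.norm(P-np.roll(P,1,0),axis=1))
```

```text
near [[465.22882771 292.98291265  54.        ]
 [424.67406498 162.13365397  54.        ]] 136.98984370939297
lip [[653.36658265 236.90989313  64.        ]
 [610.32386387  99.66610788  64.        ]] 143.8350869312894
cradle [[590.59019473 205.88508871  12.        ]
 [579.48485488 158.903298    12.        ]
 [502.25010133 181.99276516  12.        ]
 [514.69966607 229.04186989  12.        ]] [546.75620426 193.95575544  12.        ]
blue ((314.4000244140625, 255.3000030517578), (14.862703323364258, 21.819713592529297), 18.43494987487793)
[[537.55025809  20.07098824  26.        ]
 [586.55049946   5.34526099  26.        ]
 [576.0387162  -27.65299308  26.        ]
 [527.20878173 -12.70151577  26.        ]]
batt corners [[590.94749749   5.04033753  26.        ]
 [584.56227517 -28.40728179  26.        ]
 [527.67573092 -12.21996466  26.        ]
 [534.49640839  19.39031845  26.        ]]
fin ((210.423095703125, 284.88458251953125), (2.3533935546875, 6.275716304779053), 11.309932708740234) [[478.40258284 222.16027004  72.        ]]
pivot [[455.47659093 224.12288412  62.        ]]
lipbox [[632.39928114 240.66537375  64.        ]
 [653.23356957 235.56570195  64.        ]
 [612.45481458 100.76750098  64.        ]
 [591.86737832 106.28195545  64.        ]]
cover [[370.43973 224.87262]
 [423.73697 222.89862]
 [426.29587 291.989  ]
 [372.99863 293.963  ]] [[ 636.3873222  -134.75521985    5.        ]
 [ 643.47408867 -261.11572905    5.        ]
 [ 479.16729626 -264.2164306     5.        ]
 [ 472.0600869  -141.09343024    5.        ]] [ 557.77219851 -200.29520243    5.        ] [164.44942436 126.55907926 164.33604712 123.32795969]
```

Candidates for the battery in the top view: blue with red/black ends at (316,256), and two teal packs at (369,335) and (421,341). Only the first is blue with a red end (the crop confirms it: red at the far end, black at the near end). The catch stands at about 0.2 rad, so it has to be opened first.

```bash
cat >> h.py <<'E'
H0=np.array([546.5,195.2,0]);HY=-0.30
try:
    exec(open('hpose.py').read())
except FileNotFoundError: pass
def HR(): return Ro.from_euler('z',HY).as_matrix()
def h2w(p): return H0+HR()@np.array(p,float)
def w2h(p): return (np.array(p,float)-H0)@HR()
def need(p,rpy=None,s=None):
    """shift in tool cm and turn (deg rotvec, tool) to world point p / orientation"""
    s=s or r.sense();M=T(s)[:3,:3]
    d=M.T@(np.array(p)-s['eef_pos'])/10
    out=[np.round(d,2)]
    if rpy is not None: out.append(np.round(np.degrees(Ro.from_matrix(M.T@Ro.from_euler('xyz',rpy).as_matrix()).as_rotvec()),2))
    return out
E
python3 -m crank '[[0,-4.5,0,0,0,0,-1],[0,-4.5,0,0,0,0,-1],[0,0,0,-2.9,0,-2.9,-1],[0,0,0,-2.9,0,-2.9,-1],[0,0,0,-2.9,0,-2.9,-1],[0,0,0,-2.9,0,-2.9,-1],[0,0,0,-2.9,0,-2.9,-1],[0,0,0,-2.9,0,-2.9,-1],[0,0,0,-2.9,0,-2.9,-1],[0,0,0,-2.9,0,-2.9,-1]]' 60
python3 - <<'E'
from h import *
s=r.sense();print(s['tcp_rot'],s['opening'],w2h(s['eef_pos']))
print(need(h2w([-72,-28,150]),[-np.pi/2,0,HY+np.pi/2]))
save('wrist','w1.png')
E
```

```text
clock: 0.98
eef_pos: [429.8, 270.5, 238.7]
tcp_rot: [-1.568, 0.001, 1.292]
contact_force: [1.1, 1.4, -0.1]
opening: 0.004
[-1.56838263e+00  1.27628965e-03  1.29158319e+00] 0.0038154357259642057 [-133.77327504   37.41632778  238.68112701]
[array([-6.66,  8.86, -6.06]), array([-0.14,  1.19, -0.07])]
```

View pics/w1.png

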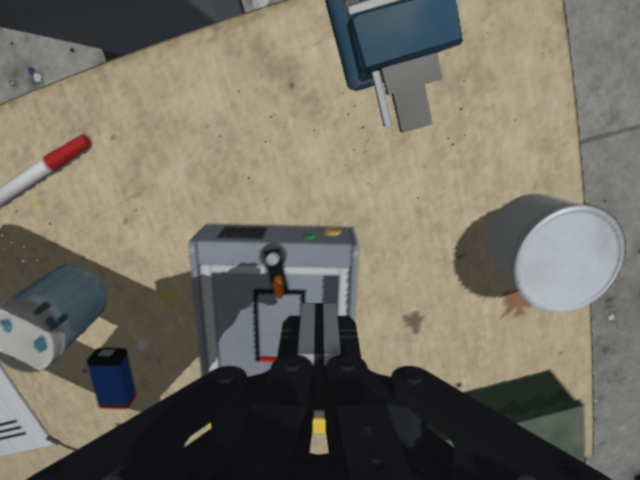

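Run:
```python
from h import *
a=cv2.imread('pics/w1.png')
cv2.imwrite('pics/w1c.png',cv2.resize(a[215:415,80:370],None,fx=2.75,fy=2.75,interpolation=cv2.INTER_CUBIC))
P=onz('wrist',[(192,240),(356,241)],54);print(P,w2h(P),np.linalg.norm(P[0]-P[1]))
print('pivot',w2h(onz('wrist',[(272,258)],62)),'fin',w2h(onz('wrist',[(280,286)],74)))
print('batt',onz('wrist',[(90,351),(128,349),(134,402),(99,407)],26))
```

```text
[[426.91205957 155.12995594  54.        ]
 [465.57058474 286.99224488  54.        ]] [[-102.40521545  -73.62102809   54.        ]
 [-104.44128662   63.77620343   54.        ]] 137.41231681978778
pivot [[-90.89937111  -5.49557575  62.        ]] fin [[-71.33879019   2.00462976  74.        ]]
batt [[517.31758392  -8.30467652  26.        ]
 [525.33434139  33.18446983  26.        ]
 [589.7525683    8.67779055  26.        ]
 [586.75744934 -34.4234238   26.        ]]
```

View pics/w1c.png

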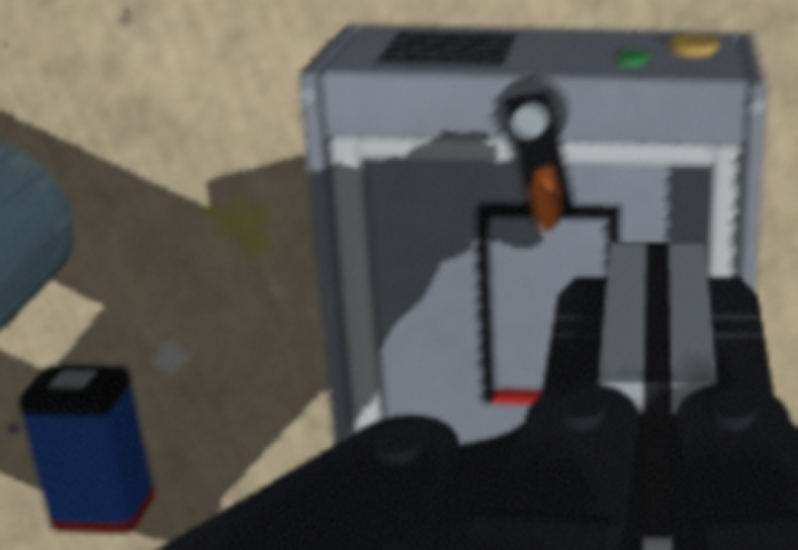

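Run:
```python
from h import *
s=r.sense();C=cam2w('wrist',s);print(s['eef_pos'])
a=save('wrist','w2.png')
cv2.imwrite('pics/w2c.png',cv2.resize(a[215:415,80:370],None,fx=2.75,fy=2.75,interpolation=cv2.INTER_CUBIC))
```

```text
[432.53911246 264.83553045 238.60623913]
```

View pics/w2c.png

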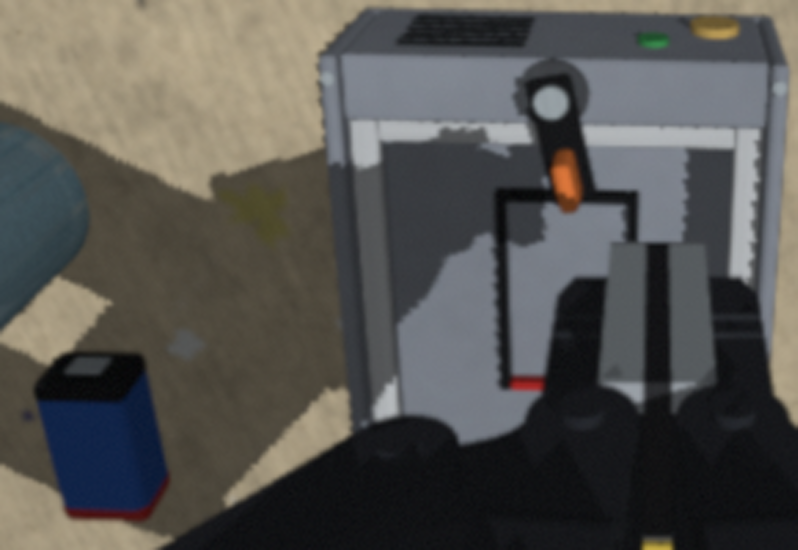

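Run:
```python
from h import *
s=r.sense();print(s['eef_pos'],s['qvel'].max())
t=lambda p:np.array(p,float)/2.75+[80,215]+(.5/2.75-.5)
P=onz('wrist',t([(320,54),(786,66)]),55);print(P,w2h(P),np.linalg.norm(P[0]-P[1]),np.arctan2(P[1]-P[0],1)[:2])
d=P[1]-P[0];print('yaw',np.arctan2(-d[0],d[1]))
print('pivot',w2h(onz('wrist',t([(550,102)]),62)),'fin',w2h(onz('wrist',t([(567,175)]),74)))
print('ledge near corners',w2h(onz('wrist',t([(350,122),(762,130)]),48)))
print('cradle',w2h(onz('wrist',t([(498,190),(636,192),(505,386)]),12)))
b=onz('wrist',t([(36,390),(143,358),(166,480),(148,516),(70,512)]),[0][0]);
B=onz('wrist',t([(58,355),(143,356),(36,396),(134,400),(65,512),(149,515)]),26);print('batt',B)
```

```text
[431.34517964 267.73698084 238.6604901 ] 0.09304630687536763
[[421.22910857 164.07780222  55.        ]
 [464.19207535 298.22905389  55.        ]] [[-110.47861529  -66.75225089   55.        ]
 [-109.07893106   74.10375972   55.        ]] 140.86296475311332 [1.54752467 1.56334219]
yaw -0.3099366591299807
pivot [[-98.89335565   3.52215147  62.        ]] fin [[-80.6295958    9.35576162  74.        ]]
ledge near corners [[-85.71154493 -61.29222386  48.        ]
 [-85.38077003  68.58430662  48.        ]]
cradle [[-46.14956216 -20.6537532   12.        ]
 [-46.31590606  28.6108939   12.        ]
 [ 36.63090172 -20.83516172  12.        ]]
batt [[509.76153051  10.9539604   26.        ]
 [518.60046827  42.99074379  26.        ]
 [524.15623217  -6.45364425  26.        ]
 [535.55176877  30.79304154  26.        ]
 [577.33702113 -21.82692791  26.        ]
 [587.03643112  11.82176499  26.        ]]
```

```bash
echo "H0=np.array([546.6,195.7,0]);HY=-0.302" > hpose.py
cat > n.py <<'E'
import sys
from h import *
s=r.sense()
def rp(yaw): return [-np.pi/2,0,yaw]
print('tcp h',np.round(w2h(s['eef_pos']),1),'w',np.round(s['eef_pos'],1),'rot',np.round(s['tcp_rot'],3),'F',np.round(s['contact_force'],1),'op',round(s['opening'],3),'t',round(s['clock'],2))
E
python3 - <<'E'
from n import *
print(need(h2w([-72,-28,120]),rp(HY+np.pi/2)))
E
```

```text
tcp h [-131.5   34.5  238.7] w [431.3 267.7 238.7] rot [-1.569  0.003  1.287] F [ 0.3  0.6 -0. ] op 0.002 t 1.08
[array([-6.32, 11.87, -5.85]), array([-0.08,  1.02, -0.16])]
```

```bash
python3 -m crank '[[0,1,0,-1.6,2.4,-1.5,-1],[0,0,0,-1.6,2.4,-1.5,-1],[0,0,0,-1.6,2.4,-1.5,-1],[0,0,0,-1.5,2.4,-1.4,-1],[0,0,0,0,2.3,0,-1],[0,0,0,0,0,0,-1],[0,0,0,0,0,0,-1],[0,0,0,0,0,0,-1],[0,0,0,0,0,0,-1],[0,0,0,0,0,0,-1]]'
python3 - <<'E'
from n import *
print(need(h2w([-72,-28,75]),rp(HY+np.pi/2)))
E
```

```text
clock: 1.92
eef_pos: [472.7, 190.4, 119.7]
tcp_rot: [-1.573, -0.005, 1.265]
contact_force: [-0.3, 0.0, 0.1]
opening: 0.001
tcp h [-68.9 -27.1 119.7] w [472.7 190.4 119.7] rot [-1.573 -0.005  1.265] F [-0.3  0.   0.1] op 0.001 t 1.92
[array([-0.11,  4.47,  0.32]), array([ 0.12, -0.2 ,  0.26])]
```

```bash
python3 -m crank '[[0,0,0,0,1.5,0.1,-1],[0,0,0,-0.1,1.5,0.1,-1],[0,0,0,0,1.4,0.1,-1],[0,0,0,0,0,0,-1],[0,0,0,0,0,0,-1],[0,0,0,0,0,0,-1],[0,0,0,0,0,0,-1],[0,0,0,0,0,0,-1],[0,0,0,0,0,0,-1],[0,0,0,0,0,0,-1]]'
python3 - <<'E'
from n import *
save('wrist','w3.png')
print(need(h2w([-72,4,75]),rp(HY+np.pi/2)))
E
```

```text
clock: 2.75
eef_pos: [476.0, 196.6, 85.6]
tcp_rot: [-1.587, -0.017, 1.27]
contact_force: [-0.6, 0.4, -0.1]
opening: -0.001
tcp h [-67.7 -20.1  85.6] w [476.  196.6  85.6] rot [-1.587 -0.017  1.27 ] F [-0.6  0.4 -0.1] op -0.001 t 2.75
[array([2.39, 1.09, 0.45]), array([0.95, 0.08, 0.97])]
```

View pics/w3.png

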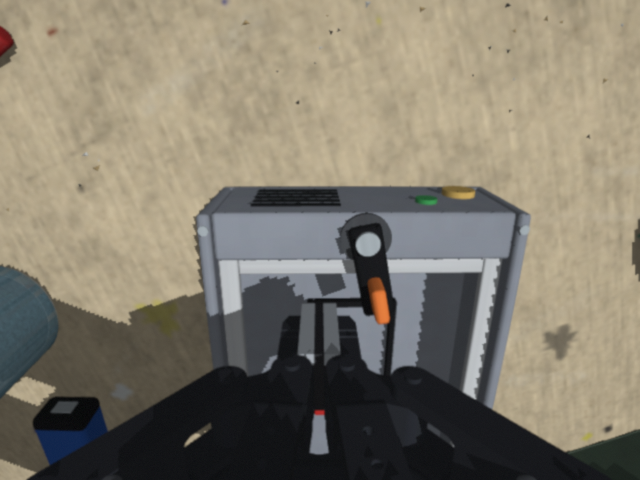

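```bash
python3 -m crank '[[1,0,1,-0.3,0.6,0.2,-1],[0,0,0,-0.2,0.6,0.1,-1],[0,0,0,0,0.2,0,-1],[0,0,0,0,0,0,-1],[0,0,0,0.8,0,0,-1],[0,0,0,0.8,0,0,-1],[0,0,0,0.8,0,0,-1],[0,0,0,0.5,0,0,-1],[0,0,0,0,0,0,-1],[0,0,0,0,0,0,-1]]'
python3 - <<'E'
from n import *
save('wrist','w4.png')
print(need(h2w([-80,14,75]),rp(HY+np.pi/2)))
print(need(h2w([-87,22,75]),rp(HY+np.pi/2)))
E
```

```text
clock: 3.63
eef_pos: [479.9, 222.1, 68.9]
tcp_rot: [-1.566, 0.006, 1.271]
contact_force: [1.1, -2.0, -0.7]
opening: -0.001
tcp h [-71.5   5.4  68.9] w [479.9 222.1  68.9] rot [-1.566  0.006  1.271] F [ 1.1 -2.  -0.7] op -0.001 t 3.63
[array([ 0.85, -0.6 ,  0.86]), array([-0.26,  0.1 , -0.31])]
[array([ 1.66, -0.6 ,  1.56]), array([-0.26,  0.1 , -0.31])]
```

View pics/w4.png

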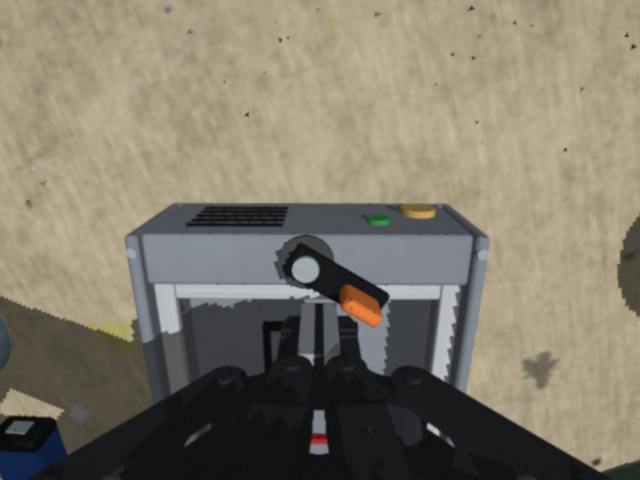

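The catch is turning: fin now at (362,305), pivot at (305,268), about 1 rad. The tool is a little low, so I raise it and continue the arc.

```bash
python3 -m crank '[[0,0,0,0,-0.4,0,-1],[0,0,0,0.2,-0.3,0.2,-1],[0,0,0,0.3,0,0.3,-1],[0,0,0,0.4,0,0.4,-1],[0,0,0,0.4,0,0.4,-1],[0,0,0,0.4,0,0.4,-1],[0,0,0,0.2,0,0.1,-1],[0,0,0,0,0,0,-1],[0,0,0,0,0,0,-1],[0,0,0,0,0,0,-1]]'
python3 - <<'E'
from n import *
save('wrist','w5.png')
print(need(h2w([-87,22,75]),rp(HY+np.pi/2)))
E
```

```text
clock: 4.52
eef_pos: [468.9, 249.2, 78.1]
tcp_rot: [-1.57, 0.002, 1.271]
contact_force: [2.0, -1.2, 0.7]
opening: -0.001
tcp h [-90.1  28.   78.1] w [468.9 249.2  78.1] rot [-1.57   0.002  1.271] F [ 2.  -1.2  0.7] op -0.001 t 4.52
[array([-0.59,  0.31, -0.31]), array([-0.05,  0.11, -0.1 ])]
```

View pics/w5.png

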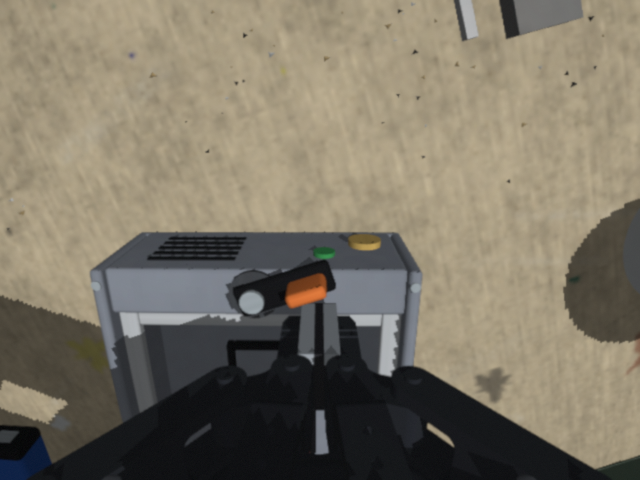

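Run:
```python
from n import *
t=lambda p:np.array(p,float)/4.4+[170-.0,195]+(.5/4.4-.5)
print('jar',onz('top',t([(620,450)]),96))
print(need([469,249,160]),need(np.array([559,-4,150.]),rp(-.264+np.pi/2)))
```

```text
tcp h [-90.1  27.9  78. ] w [468.9 249.2  78. ] rot [-1.57   0.002  1.271] F [ 1.3 -0.7  0.5] op 0.004 t 4.57
jar [[453.6692359    0.63150141  96.        ]]
[array([-0.03, -8.2 , -0.01])] [array([-21.53,  -7.17, -16.09]), array([-0.05, -2.06, -0.1 ])]
```

```bash
python3 -m crank '[[0,0,0,-0.1,-3.0,-0.3,-1],[0,0,0,0,-4,0,-1],[0,-1,0,-3.1,-0.5,-2.3,0.6],[0,-1,0,-3.1,0,-2.3,0.6],[0,0,0,-3.1,0,-2.3,0.6],[0,0,0,-3.1,0,-2.3,0.6],[0,0,0,-3.1,0,-2.3,0.6],[0,0,0,-3.1,0,-2.3,0.6],[0,0,0,-2.9,0,-2.0,0.6],[0,0,0,0,0,0,0.6]]'
python3 -m crank '[[0,0,0,0,0,0,0.6],[0,0,0,0,0,0,0.6],[0,0,0,0,0,0,0.6],[0,0,0,0,0,0,0.6],[0,0,0,0,0,0,0.6],[0,0,0,0,0,0,0.6],[0,0,0,0,0,0,0.6],[0,0,0,0,0,0,0.6],[0,0,0,0,0,0,0.6],[0,0,0,0,0,0,0.6]]'
python3 - <<'E'
from n import *
save('wrist','w6.png')
E
```

```text
clock: 5.4
eef_pos: [568.5, -10.6, 156.4]
tcp_rot: [-1.568, 0.001, 1.312]
contact_force: [-0.5, 0.4, 0.2]
opening: 0.798
clock: 6.23
eef_pos: [566.0, -7.1, 155.5]
tcp_rot: [-1.564, -0.0, 1.314]
contact_force: [0.4, -0.3, -0.0]
opening: 0.8
tcp h [  78.8 -187.9  155.5] w [566.   -7.1 155.5] rot [-1.564 -0.     1.314] F [ 0.4 -0.3 -0. ] op 0.8 t 6.23
```

View pics/w6.png

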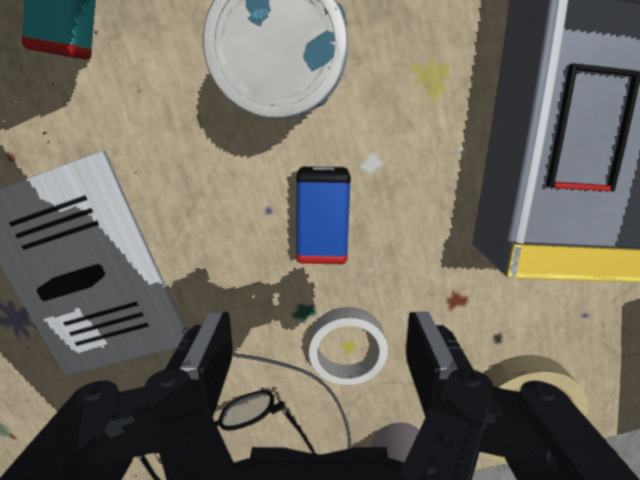

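Run:
```python
from n import *
a=cv2.imread('pics/w6.png');cv2.imwrite('pics/w6c.png',cv2.resize(a[150:280,270:380],None,fx=4.5,fy=4.5,interpolation=cv2.INTER_CUBIC))
B=onz('wrist',[(297,181),(350,181),(348,263),(298,264)],26);print(B,B.mean(0),[np.linalg.norm(B[i]-B[i-1]) for i in range(4)])
d=B[2]+B[3]-B[0]-B[1];print(np.arctan2(d[1],d[0]))
print('cradle',w2h(onz('wrist',[(570,65),(636,72),(610,188),(555,186)],12)))
print(proj('wrist',[566,-7,26.]))
```

```text
tcp h [  78.8 -187.9  155.5] w [566.   -7.2 155.5] rot [-1.564 -0.     1.314] F [ 0.4 -0.1  0. ] op 0.799 t 6.28
[[527.71826393 -11.54038479  26.        ]
 [536.52455005  22.06938929  26.        ]
 [592.43655559   7.40757548  26.        ]
 [584.27458288 -26.67316113  26.        ]] [560.23848811  -2.18414529  26.        ] [np.float64(58.54586349044417), np.float64(34.744317368409824), np.float64(57.80243202224793), np.float64(35.044463283611194)]
-0.2589666715471211
cradle [[-40.76187863 -27.17400697  12.        ]
 [-41.17129313  21.83063139  12.        ]
 [ 39.05693141  21.99985778  12.        ]
 [ 40.21376235 -20.89304294  12.        ]]
[[318.52643988 233.16868726]]
```

View pics/w6c.png

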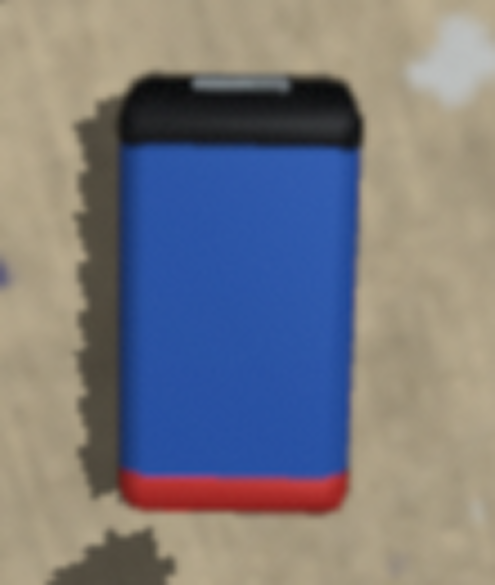

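Run:
```python
from n import *
print(need(np.array([560.5,-2.2,45.]),rp(1.312)))
```

```text
tcp h [  78.8 -187.9  155.5] w [566.   -7.2 155.5] rot [-1.564 -0.     1.314] F [ 0.4 -0.1  0. ] op 0.799 t 6.28
[array([ 0.34, 11.05,  0.58]), array([-0.41,  0.1 ,  0.02])]
```

```bash
python3 -m crank '[[-0.4,0,0,0.1,2.2,0.1,0.6],[0,0,0,0.1,2.2,0.1,0.6],[0,0,0,0.1,2.2,0.1,0.6],[0,0,0,0.1,2.2,0.1,0.6],[0,0,0,0,2.0,0.1,0.6],[0,0,0,0,0,0,0.6],[0,0,0,0,0,0,0.6],[0,0,0,0,0,0,0.6],[0,0,0,0,0,0,0.6],[0,0,0,0,0,0,0.6]]'
python3 - <<'E'
from n import *
save('wrist','w7.png')
print(need(np.array([560.5,-2.2,19.]),rp(1.312)))
E
```

```text
clock: 7.12
eef_pos: [566.3, -2.2, 48.3]
tcp_rot: [-1.579, -0.002, 1.313]
contact_force: [0.4, 0.4, -0.2]
opening: 0.801
tcp h [  77.7 -183.    48.3] w [566.3  -2.2  48.3] rot [-1.579 -0.002  1.313] F [ 0.4  0.4 -0.2] op 0.801 t 7.12
[array([-0.17,  2.95,  0.61]), array([0.52, 0.07, 0.14])]
```

View pics/w7.png

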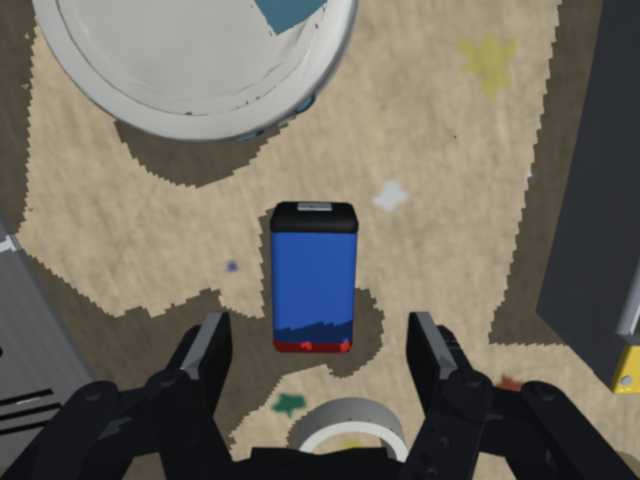

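```bash
python3 -m crank '[[0.5,0,0,-0.1,0.9,0.3,0.6],[0,0,0,-0.1,0.9,0.2,0.6],[0,0,0,0,0.8,0.1,0.6],[0,0,0,0,0.2,0,0.6],[0,0,0,0,0,0,0.6],[0,0,0,0,0,0,0.6],[0,0,0,0,0,0,0.6],[0,0,0,0,0,0,0.6],[0,0,0,0,0,0,0.6],[0,0,0,0,0,0,0.6]]' 40
python3 - <<'E'
from n import *
print(need(np.array([560.5,-2.2,19.]),rp(1.312)))
E
```

```text
clock: 8.0
eef_pos: [560.9, -2.7, 19.2]
tcp_rot: [-1.573, -0.003, 1.313]
contact_force: [0.4, 0.1, -0.4]
opening: 0.797
tcp h [  72.6 -185.1   19.2] w [560.9  -2.7  19.2] rot [-1.573 -0.003  1.313] F [ 0.4  0.1 -0.4] op 0.797 t 8.0
[array([0.03, 0.02, 0.05]), array([0.12, 0.07, 0.18])]
```

```bash
python3 -m crank '[[0,0,0,0,0,0,-1],[0,0,0,0,0,0,-1],[0,0,0,0,0,0,-1],[0,0,0,0,0,0,-1],[0,0,0,0,0,0,-1],[0,0,0,0,0,0,-1],[0,0,0,0,0,0,-1],[0,0,0,0,-0.5,0,-1],[0,0,0,0,-3,0,-1],[0,0,0,0,-4,0,-1]]' 40
python3 - <<'E'
from n import *
save('wrist','w8.png')
print(need(h2w([0,0,140]),rp(HY+np.pi/2)))
E
```

```text
clock: 8.83
eef_pos: [555.4, -2.8, 89.7]
tcp_rot: [-1.56, 0.0, 1.313]
contact_force: [1.3, 0.0, -0.9]
opening: 0.41
tcp h [  67.5 -186.8   89.7] w [555.4  -2.8  89.7] rot [-1.56   0.     1.313] F [ 1.3  0.  -0.9] op 0.41 t 8.83
[array([18.88, -4.18,  6.32]), array([-0.09,  2.54,  0.13])]
```

View pics/w8.png

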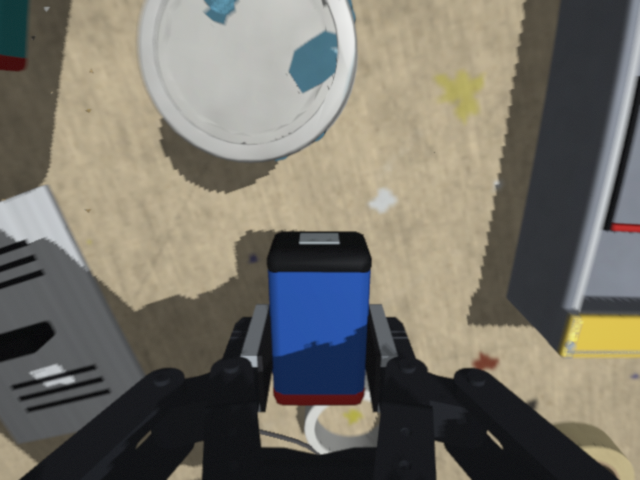

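```bash
python3 -m crank '[[0,0.5,0,1.0,-2.5,0.4,-1],[0,0.5,0,3.2,-2.0,1.0,-1],[0,0.5,0,3.8,0,1.2,-1],[0,0.5,0,3.8,0,1.2,-1],[0,0.5,0,3.8,0,1.2,-1],[0,0,0,3.2,0,1.1,-1],[0,0,0,0,0,0,-1],[0,0,0,0,0,0,-1],[0,0,0,0,0,0,-1],[0,0,0,0,0,0,-1]]'
python3 -m crank '[[0,0,0,0,0,0,-1],[0,0,0,0,0,0,-1],[0,0,0,0,0,0,-1],[0,0,0,0,0,0,-1],[0,0,0,0,0,0,-1],[0,0,0,0,0,0,-1],[0,0,0,0,0,0,-1],[0,0,0,0,0,0,-1],[0,0,0,0,0,0,-1],[0,0,0,0,0,0,-1]]'
python3 - <<'E'
from n import *
save('wrist','w9.png')
print(need(h2w([0,0,60]),rp(HY+np.pi/2)))
E
```

```text
clock: 9.72
eef_pos: [557.0, 202.8, 154.3]
tcp_rot: [-1.582, -0.01, 1.264]
contact_force: [0.4, -0.0, -1.4]
opening: 0.414
clock: 10.55
eef_pos: [557.2, 197.4, 153.9]
tcp_rot: [-1.581, -0.008, 1.258]
contact_force: [-0.1, -0.2, -1.6]
opening: 0.408
tcp h [  9.7   4.8 153.9] w [557.2 197.4 153.9] rot [-1.581 -0.008  1.258] F [-0.1 -0.2 -1.6] op 0.408 t 10.55
[array([-0.57,  9.37,  1.06]), array([ 0.6 , -0.64,  0.46])]
```

View pics/w9.png

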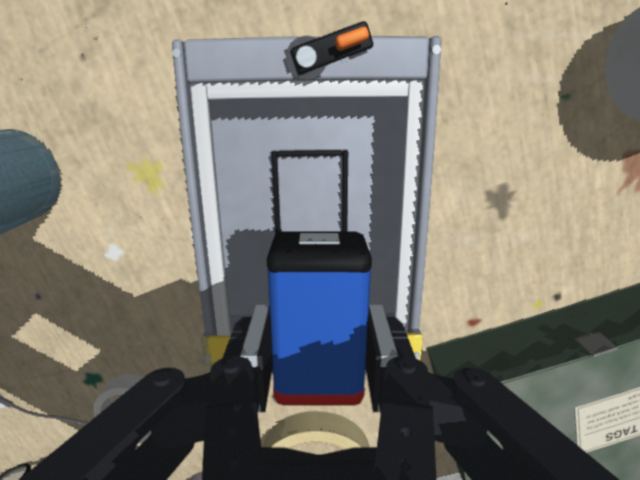

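Run:
```python
from n import *
a=cv2.imread('pics/w9.png');cv2.imwrite('pics/w9c.png',cv2.resize(a[30:280,170:450],None,fx=2.8,fy=2.8,interpolation=cv2.INTER_CUBIC))
f=lambda p,z:w2h(onz('wrist',p,z)).round(1).tolist()
print('rim',f([(173,42),(441,40)],56))
print('pivot',f([(305,57)],62),'fin',f([(353,37)],74))
print('cradle near outer',f([(272,151),(348,150)],12))
print('ledge near outer',f([(192,82),(422,80)],48))
print('right pocket wall far',f([(207,335),(420,333)],[56][0]))
print('batt', f([(320,240)],0))
```

```text
tcp h [  9.7   4.8 153.9] w [557.3 197.4 153.9] rot [-1.581 -0.008  1.258] F [-0.4 -0.1 -0.2] op 0.412 t 10.6
rim [[-105.9, -69.6, 56.0], [-105.2, 71.4, 56.0]]
pivot [[-96.2, -0.1, 62.0]] fin [[-104.0, 23.4, 74.0]]
cradle near outer [[-42.3, -24.5, 12.0], [-42.4, 26.3, 12.0]]
ledge near outer [[-85.8, -63.6, 48.0], [-85.3, 64.5, 48.0]]
right pocket wall far [[71.7, -69.1, 56.0], [72.3, 72.6, 56.0]]
batt [[25.6, 7.1, 0.0]]
```

View pics/w9c.png

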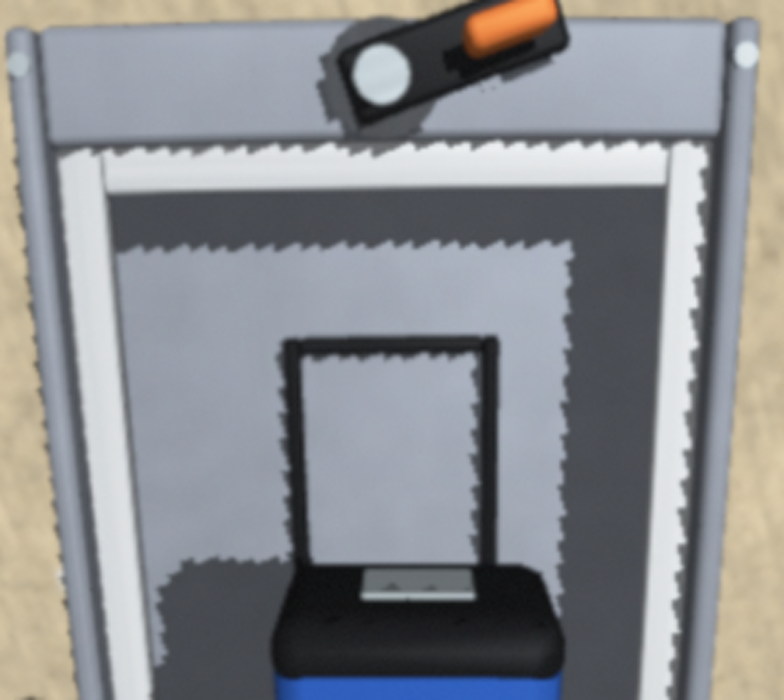

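```bash
python3 -m crank '[[0.6,-0.6,0.4,-0.2,2.2,0.3,-1],[0,0,0,-0.2,2.2,0.3,-1],[0,0,0,-0.1,2.2,0.3,-1],[0,0,0,0,2.2,0.2,-1],[0,0,0,0,0.5,0,-1],[0,0,0,0,0,0,-1],[0,0,0,0,0,0,-1],[0,0,0,0,0,0,-1],[0,0,0,0,0,0,-1],[0,0,0,0,0,0,-1]]'
python3 - <<'E'
from n import *
save('wrist','w10.png')
print(need(h2w([0,0.5,26]),rp(HY+np.pi/2)))
E
```

```text
clock: 11.43
eef_pos: [549.8, 198.2, 63.1]
tcp_rot: [-1.578, -0.006, 1.27]
contact_force: [-0.9, -0.7, -2.0]
opening: 0.417
tcp h [ 2.3  3.3 63.1] w [549.8 198.2  63.1] rot [-1.578 -0.006  1.27 ] F [-0.9 -0.7 -2. ] op 0.417 t 11.43
[array([-0.32,  3.72,  0.28]), array([0.44, 0.05, 0.38])]
```

View pics/w10.png

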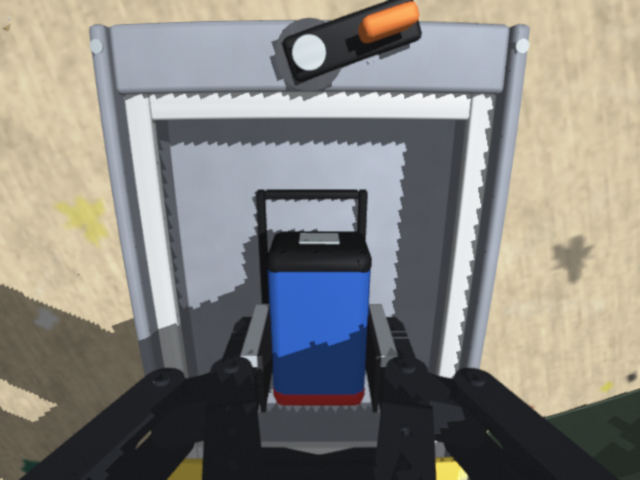

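```bash
python3 -m crank '[[0.4,0,0.4,-0.1,1.0,0.1,-1],[0,0,0,-0.1,1.0,0.1,-1],[0,0,0,-0.1,0.9,0.1,-1],[0,0,0,0,0.3,0,-1],[0,0,0,0,0.1,0,-1],[0,0,0,0,0,0,-1],[0,0,0,0,0,0,-1],[0,0,0,0,0,0,-1],[0,0,0,0,0,0,-1],[0,0,0,0,0,0,-1]]'
python3 - <<'E'
from n import *
save('wrist','w11.png')
print(need(h2w([0,0.5,26]),rp(HY+np.pi/2)))
E
```

```text
clock: 12.32
eef_pos: [546.5, 196.1, 27.4]
tcp_rot: [-1.572, 0.0, 1.27]
contact_force: [0.0, 0.6, -1.2]
opening: 0.409
tcp h [-0.2  0.4 27.4] w [546.5 196.1  27.4] rot [-1.572  0.     1.27 ] F [ 0.   0.6 -1.2] op 0.409 t 12.32
[array([ 0.01,  0.14, -0.02]), array([ 0.05,  0.04, -0.02])]
```

View pics/w11.png

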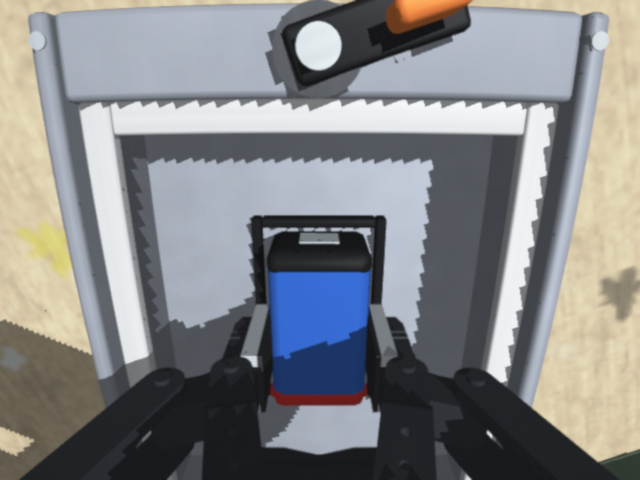

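```bash
python3 -m crank '[[0,0,0,0,0.2,0,-1],[0,0,0,0,0.1,0,-1],[0,0,0,0,0,0,-1],[0,0,0,0,0,0,-1],[0,0,0,0,0,0,0.15],[0,0,0,0,0,0,0.15],[0,0,0,0,0,0,0.15],[0,0,0,0,0,0,0.15],[0,0,0,0,-0.5,0,0.15],[0,0,0,0,-1.5,0,0.15]]'
python3 -m crank '[[0,0,0,0,-3,0,0.15],[0,0,0,0,-4,0,0.15],[0,0,0,0,-3,0,0.15],[0,0,0,0,0,0,0.15],[0,0,0,0,0,0,0.15],[0,0,0,0,0,0,0.15],[0,0,0,0,0,0,0.15],[0,0,0,0,0,0,0.15],[0,0,0,0,0,0,0.15],[0,0,0,0,0,0,0.15]]'
python3 - <<'E'
from n import *
save('wrist','w12.png')
print(need(np.array([557.8,-200.3,150]),rp(0.03)))
E
```

```text
clock: 13.2
eef_pos: [546.1, 196.0, 45.0]
tcp_rot: [-1.571, 0.001, 1.269]
contact_force: [0.2, -0.6, 0.7]
opening: 0.578
clock: 14.03
eef_pos: [544.8, 195.7, 149.2]
tcp_rot: [-1.568, 0.003, 1.27]
contact_force: [0.8, -0.2, -0.5]
opening: 0.575
tcp h [ -1.7  -0.6 149.2] w [544.8 195.7 149.2] rot [-1.568  0.003  1.27 ] F [ 0.8 -0.2 -0.5] op 0.575 t 14.03
[array([-3.742e+01, -2.000e-02, -1.300e+01]), array([-3.000e-02,  7.102e+01, -2.500e-01])]
```

View pics/w12.png

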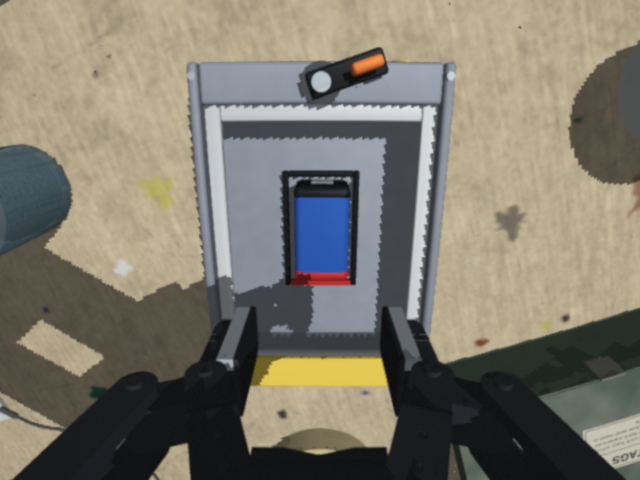

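```bash
python3 -m crank '[[0,7,0,-3.75,0,-1.3,0.15],[0,7,0,-3.55,0,-1.75,0.15],[0,7,0,-3.3,0,-2.2,0.15],[0,7,0,-3.0,0,-2.6,0.15],[0,7,0,-2.7,0,-2.9,0.15],[0,7,0,-2.3,0,-3.2,0.15],[0,7,0,-1.9,0,-3.5,0.15],[0,7,0,-1.4,0,-3.7,0.15],[0,7,0,-1.0,0,-3.8,0.15],[0,7,0,-0.5,0,-3.9,0.15]]'
python3 - <<'E'
from n import *
print(need(np.array([557.8,-200.3,150]),rp(0.03)))
E
```

```text
clock: 14.92
eef_pos: [553.8, -208.3, 144.4]
tcp_rot: [-1.57, 0.009, 0.025]
contact_force: [1.1, 0.5, -0.3]
opening: 0.574
tcp h [ 127.1 -383.6  144.4] w [ 553.8 -208.3  144.4] rot [-1.57   0.009  0.025] F [ 1.1  0.5 -0.3] op 0.574 t 14.92
[array([ 0.41, -0.56,  0.79]), array([-0.06, -0.29, -0.5 ])]
```

```bash
python3 -m crank '[[0,0,-0.5,0.2,0,0.4,0.15],[0,0,0,0.2,0,0.3,0.15],[0,0,0,0,0,0,0.15],[0,0,0,0,0,0,0.15],[0,0,0,0,0,0,0.15],[0,0,0,0,0,0,0.15],[0,0,0,0,0,0,0.15],[0,0,0,0,0,0,0.15],[0,0,0,0,0,0,0.15],[0,0,0,0,0,0,0.15]]'
python3 - <<'E'
from n import *
save('wrist','w13.png')
E
```

```text
clock: 15.75
eef_pos: [557.0, -204.4, 142.2]
tcp_rot: [-1.57, 0.003, 0.019]
contact_force: [-0.6, -0.2, 0.8]
opening: 0.576
tcp h [ 128.9 -378.9  142.2] w [ 557.  -204.4  142.2] rot [-1.57   0.003  0.019] F [-0.6 -0.2  0.8] op 0.576 t 15.75
```

View pics/w13.png

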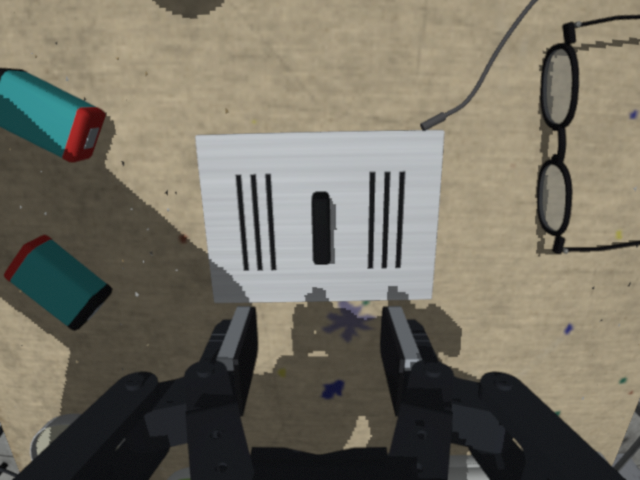

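Run:
```python
from n import *
P=onz('wrist',[(196,136),(443,131),(433,299),(214,303)],5);print(P,P.mean(0),[np.linalg.norm(P[i]-P[i-1]) for i in range(4)])
for a,b in((0,1),(3,2)):
    d=P[b]-P[a];print(np.arctan2(d[1],d[0]))
B=onz('wrist',[(321,193),(321,263),(321,228)],29);print('bar',B)
print(need([*P.mean(0)[:2],50.],rp(.03)))
```

```text
tcp h [ 129.  -378.9  142.3] w [ 557.  -204.4  142.3] rot [-1.57   0.003  0.019] F [ 0.2 -0.2 -0. ] op 0.574 t 15.8
[[ 474.90244523 -141.96213825    5.        ]
 [ 636.86575399 -135.55992504    5.        ]
 [ 643.69902677 -257.70990705    5.        ]
 [ 479.01917186 -264.52155864    5.        ]] [ 558.62159946 -199.93838224    5.        ] [np.float64(122.62854058281641), np.float64(162.08979523014048), np.float64(122.34096502242032), np.float64(164.82066985946415)]
0.0395082185380618
0.04133942736298123
bar [[ 557.7608665  -173.5490855    29.        ]
 [ 558.75442333 -220.35018722   29.        ]
 [ 558.24230289 -196.26854383   29.        ]]
[array([0.2 , 9.23, 0.44]), array([-0.03, -0.63, -0.18])]
```

```bash
python3 -m crank '[[0,-0.6,0,0.1,2.2,0.2,0.15],[0,-0.6,0,0.1,2.2,0.2,0.15],[0,0,0,0,2.2,0.1,0.15],[0,0,0,0,2.2,0.1,0.15],[0,0,0,0,0.8,0,0.15],[0,0,0,0,0,0,0.15],[0,0,0,0,0,0,0.15],[0,0,0,0,0,0,0.15],[0,0,0,0,0,0,0.15],[0,0,0,0,0,0,0.15]]'
python3 - <<'E'
from n import *
save('wrist','w14.png')
print(need([558.4,-198.5,20.],rp(.04)))
E
```

```text
clock: 16.63
eef_pos: [562.7, -199.7, 48.2]
tcp_rot: [-1.574, -0.005, 0.041]
contact_force: [-0.1, -0.2, -0.7]
opening: 0.577
tcp h [ 133.  -372.7   48.2] w [ 562.7 -199.7   48.2] rot [-1.574 -0.005  0.041] F [-0.1 -0.2 -0.7] op 0.577 t 16.63
[array([-0.46,  2.84,  0.15]), array([0.18, 0.07, 0.32])]
```

View pics/w14.png

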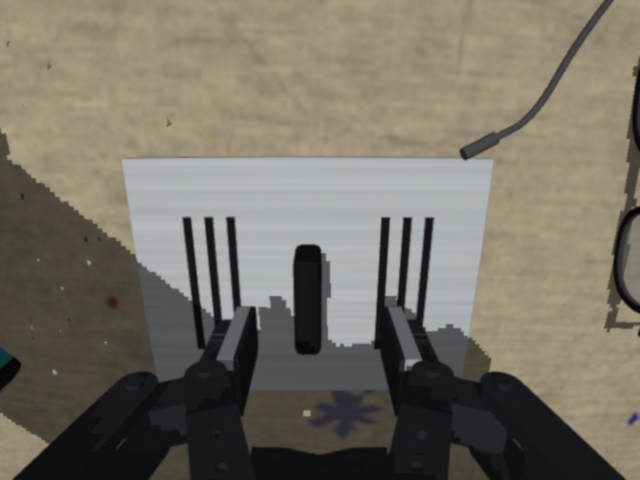

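```bash
python3 -m crank '[[0,0,0.3,-0.2,0.9,0.1,0.15],[0,0,0,-0.2,0.8,0.1,0.15],[0,0,0,0,0.7,0,0.15],[0,0,0,0,0.3,0,0.15],[0,0,0,0,0,0,0.15],[0,0,0,0,0,0,0.15],[0,0,0,0,0,0,0.15],[0,0,0,0,0,0,0.15],[0,0,0,0,0,0,0.15],[0,0,0,0,0,0,0.15]]'
python3 - <<'E'
from n import *
print(need([558.4,-198.5,20.],rp(.04)))
E
```

```text
clock: 17.52
eef_pos: [559.1, -198.1, 19.6]
tcp_rot: [-1.575, -0.001, 0.041]
contact_force: [-0.6, 0.0, -0.3]
opening: 0.577
tcp h [ 129.1 -372.2   19.6] w [ 559.1 -198.1   19.6] rot [-1.575e+00 -1.000e-03  4.100e-02] F [-0.6  0.  -0.3] op 0.577 t 17.52
[array([-0.07, -0.04, -0.04]), array([0.21, 0.07, 0.08])]
```

```bash
python3 -m crank '[[0,0,0,0,0,0,-1],[0,0,0,0,0,0,-1],[0,0,0,0,0,0,-1],[0,0,0,0,0,0,-1],[0,0,0,0,0,0,-1],[0,0,0,0,0,0,-1],[0,0,0,0,0,0,-1],[0,0,0,0,0,0,-1],[0,0,0,0,0,0,-1],[0,0,0,0,0,0,-1]]' 80
python3 - <<'E'
from n import *
E
```

```text
clock: 18.35
eef_pos: [559.7, -198.3, 20.4]
tcp_rot: [-1.575, -0.003, 0.041]
contact_force: [0.9, 0.1, -0.1]
opening: 0.121
tcp h [ 129.6 -372.2   20.4] w [ 559.7 -198.3   20.4] rot [-1.575 -0.003  0.041] F [ 0.9  0.1 -0.1] op 0.121 t 18.35
```

```bash
python3 -m crank '[[0,0,0,0,-1,0,-1],[0,0,0,0,-3,0,-1],[0,0,0,0,-4,0,-1],[0,0,0,0,-4,0,-1],[0,0,0,0,-4,0,-1],[0,0,0,0,-2.5,0,-1],[0,0,0,0,0,0,-1],[0,0,0,0,0,0,-1],[0,0,0,0,0,0,-1],[0,0,0,0,0,0,-1]]'
python3 - <<'E'
from n import *
save('wrist','w15.png')
print(need(h2w([-15,0,190]),[-np.pi/2,0,HY]))
E
```

```text
clock: 19.18
eef_pos: [555.7, -196.2, 214.8]
tcp_rot: [-1.573, 0.003, 0.041]
contact_force: [0.2, -0.2, -2.3]
opening: 0.115
tcp h [ 125.3 -371.5  214.8] w [ 555.7 -196.2  214.8] rot [-1.573  0.003  0.041] F [ 0.2 -0.2 -2.3] op 0.115 t 19.18
[array([-0.68,  2.38, 39.7 ]), array([ 0.13, 19.66, -0.21])]
```

View pics/w15.png

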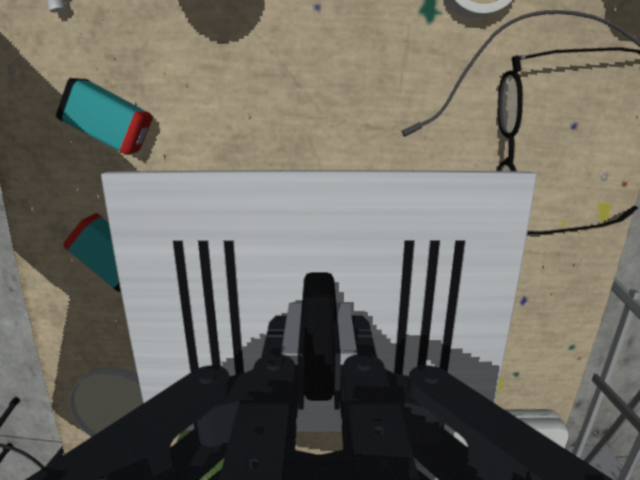

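```bash
python3 -m crank '[[0,2,0,-0.1,-0.1,3.9,-1],[0,2,0,-0.2,0,3.9,-1],[0,2,0,-0.3,0,3.9,-1],[0,2,0,-0.5,0,3.9,-1],[0,2,0,-0.6,0,3.9,-1],[0,2,0,-0.7,0,3.9,-1],[0,2,0,-0.9,0,3.9,-1],[0,2,0,-1.0,0,3.9,-1],[0,2,0,-1.1,0,3.8,-1],[0,1.7,0,-1.2,0,3.5,-1]]'
python3 - <<'E'
from n import *
print(need(h2w([-15,0,150]),[-np.pi/2,0.2,HY]))
E
```

```text
clock: 20.07
eef_pos: [528.4, 203.3, 197.4]
tcp_rot: [-1.586, 0.027, -0.33]
contact_force: [0.1, -0.2, -1.7]
opening: 0.124
tcp h [-19.7   1.8 197.4] w [528.4 203.3 197.4] rot [-1.586  0.027 -0.33 ] F [ 0.1 -0.2 -1.7] op 0.124 t 20.07
[array([ 0.6 ,  4.72, -0.1 ]), array([ 0.7 , -1.69,  9.93])]
```

```bash
python3 -m crank '[[0.3,-0.8,3.3,0.1,0.8,0,-1],[0.3,-0.8,3.3,0.1,0.8,0,-1],[0,0,3.3,0,0.8,0,-1],[0,0,0,0,0.8,0,-1],[0,0,0,0,0,0,-1],[0,0,0,0,0,0,-1],[0,0,0,0,0,0,-1],[0,0,0,0,0,0,-1],[0,0,0,0,0,0,-1],[0,0,0,0,0,0,-1]]'
python3 - <<'E'
from n import *
save('wrist','w16.png')
print(need(h2w([-15,0,110]),[-np.pi/2,0.2,HY]))
E
```

```text
clock: 20.9
eef_pos: [519.0, 212.9, 155.2]
tcp_rot: [-1.58, 0.213, -0.296]
contact_force: [0.1, 0.0, -2.0]
opening: 0.121
tcp h [-31.5   8.2 155.2] w [519.  212.9 155.2] rot [-1.58   0.213 -0.296] F [ 0.1  0.  -2. ] op 0.121 t 20.9
[array([ 2.56,  4.09, -0.79]), array([ 0.62,  0.36, -0.75])]
```

View pics/w16.png

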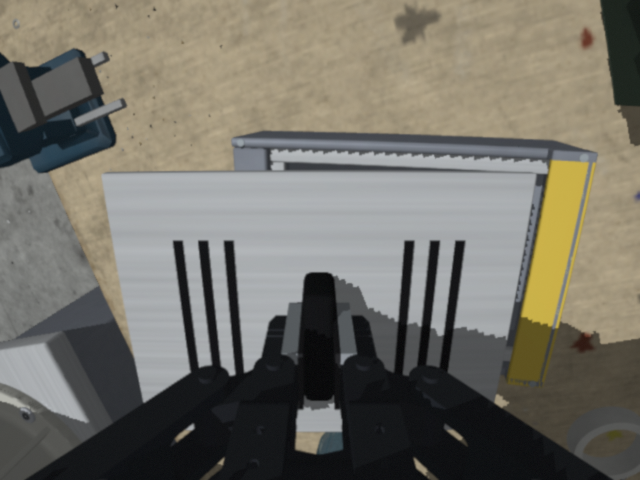

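Run:
```python
from n import *
C=cams.camera_info('wrist')['hand_eye']
o,d=rays('wrist',[(103,173),(535,171)],C)
for y in(13.4,15.4,17.4): print(y,o+d*((y-o[1])/d[:,1])[:,None])
```

```text
tcp h [-31.4   8.2 155.3] w [519.  212.9 155.3] rot [-1.58   0.213 -0.296] F [-0.3 -0.2 -2.1] op 0.119 t 20.95
13.4 [[-79.80090131  13.4         60.66711266]
 [ 80.09261933  13.4         61.46193836]]
15.4 [[-80.89937231  15.4         60.33797529]
 [ 81.1923312   15.4         61.14372808]]
17.4 [[-81.99784332  17.4         60.00883791]
 [ 82.29204306  17.4         60.8255178 ]]
```

```bash
python3 -m crank '[[0.3,0.2,-0.4,0.8,1.0,-0.3,-1],[0.3,0.2,-0.3,0.8,1.0,-0.3,-1],[0,0,0,0.6,1.0,-0.1,-1],[0,0,0,0.3,1.0,0,-1],[0,0,0,0,0.3,0,-1],[0,0,0,0,0,0,-1],[0,0,0,0,0,0,-1],[0,0,0,0,0,0,-1],[0,0,0,0,0,0,-1],[0,0,0,0,0,0,-1]]'
python3 - <<'E'
from n import *
save('wrist','w17.png')
print(need(h2w([-14,0.7,87]),[-np.pi/2,0.2,HY]))
E
```

```text
clock: 21.78
eef_pos: [534.0, 202.5, 109.2]
tcp_rot: [-1.568, 0.196, -0.302]
contact_force: [0.2, 0.5, -1.5]
opening: 0.121
tcp h [-14.    2.7 109.2] w [534.  202.5 109.2] rot [-1.568  0.196 -0.302] F [ 0.2  0.5 -1.5] op 0.121 t 21.78
[array([ 0.43,  2.18, -0.21]), array([-0.19,  0.02,  0.26])]
```

View pics/w17.png

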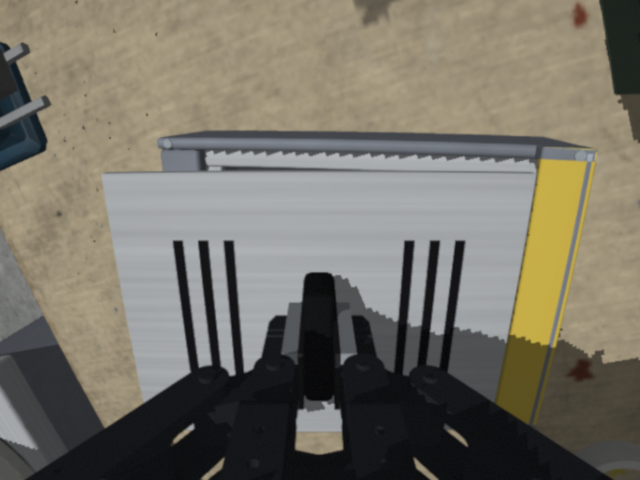

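Run:
```python
from n import *
for p in([69,71.5,64],[91,71.5,64],[-107,71.5,56],[69,0,64]): print(p,proj('wrist',h2w(p)).round(0))
im=save('scene','s1.png');cv2.imwrite('pics/s1c.png',cv2.resize(im[130:280,140:320],None,fx=4,fy=4,interpolation=cv2.INTER_CUBIC))
```

```text
tcp h [-14.    2.8 109.3] w [534.  202.5 109.3] rot [-1.567  0.196 -0.302] F [-0.4 -0.2 -1.1] op 0.126 t 21.83
[69, 71.5, 64] [[543. 147.]]
[91, 71.5, 64] [[599. 150.]]
[-107, 71.5, 56] [[156. 138.]]
[69, 0, 64] [[516. 307.]]
```

View pics/s1c.png

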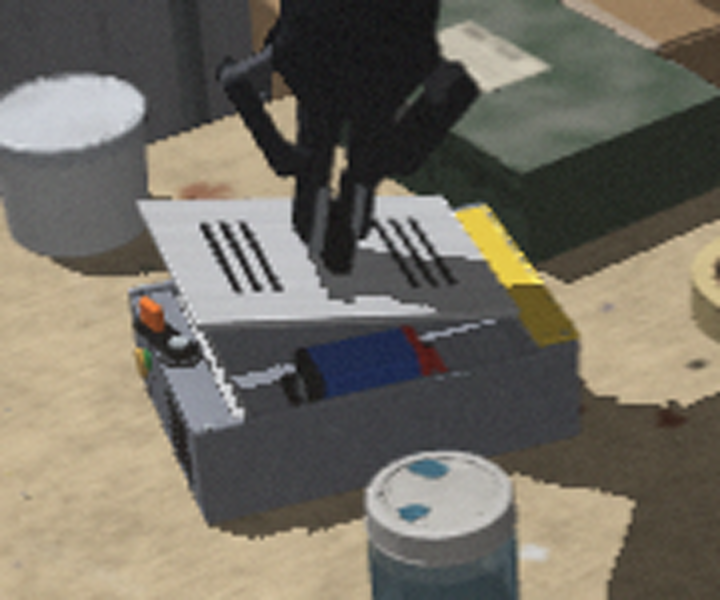

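```bash
python3 -m crank '[[-0.1,0,0.2,0.1,0.6,-0.1,-1],[0,0,0,0.1,0.6,-0.1,-1],[0,0,0,0.1,0.6,0,-1],[0,0,0,0,0.3,0,-1],[0,0,0,0,0,0,-1],[0,0,0,0,0,0,-1],[0,0,0,0,0,0,-1],[0,0,0,0,0,0,-1],[0,0,0,0,0,0,-1],[0,0,0,0,0,0,-1]]'
python3 - <<'E'
from n import *
save('wrist','w18.png')
print(need(h2w([5.8,0.2,86.5]),[-np.pi/2,0.2,HY]))
E
```

```text
clock: 22.72
eef_pos: [532.1, 200.8, 85.7]
tcp_rot: [-1.57, 0.2, -0.302]
contact_force: [-0.4, -0.1, -0.6]
opening: 0.121
tcp h [-15.4   0.5  85.7] w [532.1 200.8  85.7] rot [-1.57   0.2   -0.302] F [-0.4 -0.1 -0.6] op 0.121 t 22.72
[array([ 2.06, -0.49, -0.04]), array([-0.07,  0.02,  0.04])]
```

View pics/w18.png

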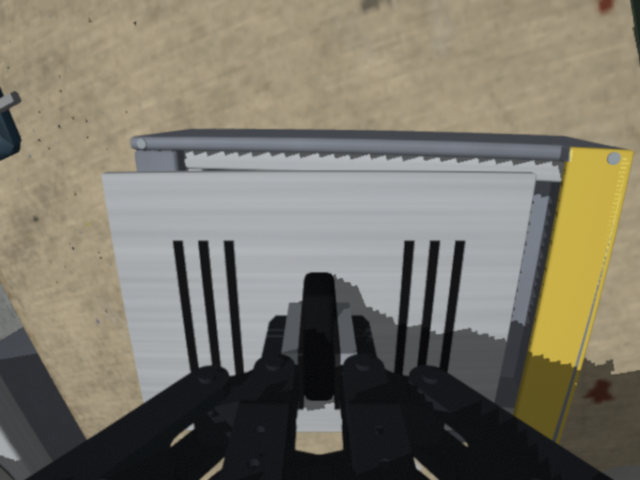

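```bash
python3 -m crank '[[0,0,0,0.4,-0.1,0,-1],[0,0,0,0.4,-0.1,0,-1],[0,0,0,0.4,-0.1,0,-1],[0,0,0,0.3,-0.1,0,-1],[0,0,0,0.1,0,0,-1],[0,0,0,0,0,0,-1],[0,0,0,0,0,0,-1],[0,0,0,0,0,0,-1],[0,0,0,0,0,0,-1],[0,0,0,0,0,0,-1]]'
python3 - <<'E'
from n import *
save('wrist','w19.png')
im=save('scene','s2.png');cv2.imwrite('pics/s2c.png',cv2.resize(im[160:270,150:300],None,fx=5,fy=5,interpolation=cv2.INTER_CUBIC))
print(need(h2w([5.8,0.2,86]),[-np.pi/2,0.2,HY]))
E
```

```text
clock: 23.6
eef_pos: [550.3, 195.2, 87.0]
tcp_rot: [-1.569, 0.198, -0.302]
contact_force: [-0.0, -0.1, -0.7]
opening: 0.122
tcp h [ 3.7  0.6 87. ] w [550.3 195.2  87. ] rot [-1.569  0.198 -0.302] F [-0.  -0.1 -0.7] op 0.122 t 23.6
[array([ 0.23,  0.06, -0.05]), array([-0.11,  0.01,  0.09])]
```

View pics/w19.png

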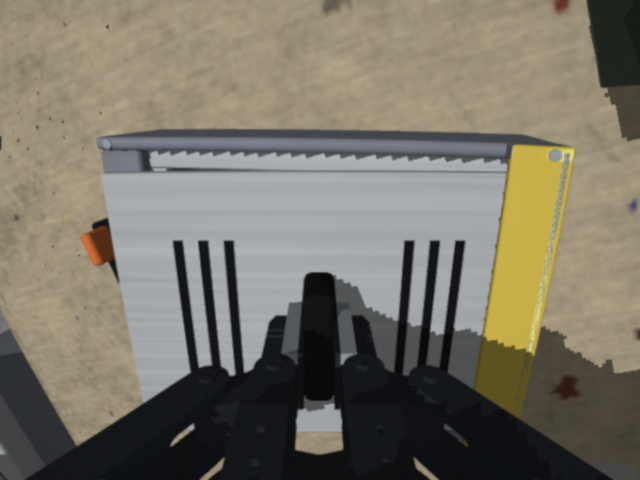

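View pics/s2c.png

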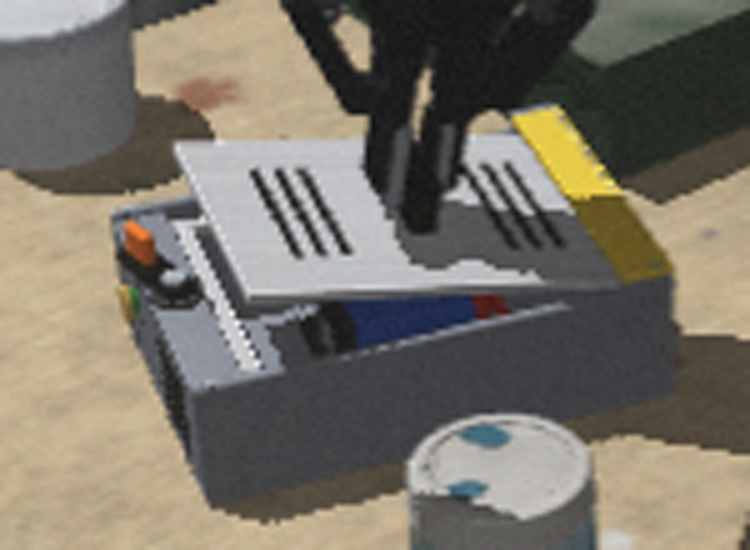

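```bash
python3 -m crank '[[0,0,0,0.2,0,0,-1],[0,0,-1.2,0,0.2,0,-1],[0,0,-1.2,0,0.2,0,-1],[0,0,-1.2,0,0.2,0,-1],[0,0,-1.2,0,0.2,0,-1],[0,0,-0.8,0,0.1,0,-1],[0,0,0,0,0,0,-1],[0,0,0,0,0,0,-1],[0,0,0,0,0,0,-1],[0,0,0,0,0,0,-1]]'
python3 - <<'E'
from n import *
save('wrist','w20.png')
th=s['tcp_rot'][1];h=w2h(s['eef_pos']);print('th',th,'xf',h[0]+82*np.cos(th)-21*np.sin(th),'zf',h[2]-82*np.sin(th)-21*np.cos(th))
for t in(.1,.05,0): print(t,need(h2w([82-82*np.cos(t)+21*np.sin(t),.2,49+82*np.sin(t)+21*np.cos(t)]),[-np.pi/2,t,HY]))
E
```

```text
clock: 24.53
eef_pos: [550.8, 195.2, 77.6]
tcp_rot: [-1.569, 0.099, -0.302]
contact_force: [0.4, 0.7, -2.2]
opening: 0.12
tcp h [ 4.1  0.8 77.6] w [550.8 195.2  77.6] rot [-1.569  0.099 -0.302] F [ 0.4  0.7 -2.2] op 0.12 t 24.53
th 0.09887735048645241 xf 83.6644747226017 zf 48.56752322338136
0.1 [array([-0.17, -0.03, -0.06]), array([-0.1 ,  0.01,  0.07])]
0.05 [array([-0.27,  0.38, -0.06]), array([-0.1 ,  0.01, -2.8 ])]
0 [array([-0.34,  0.8 , -0.06]), array([-0.1 ,  0.  , -5.66])]
```

View pics/w20.png

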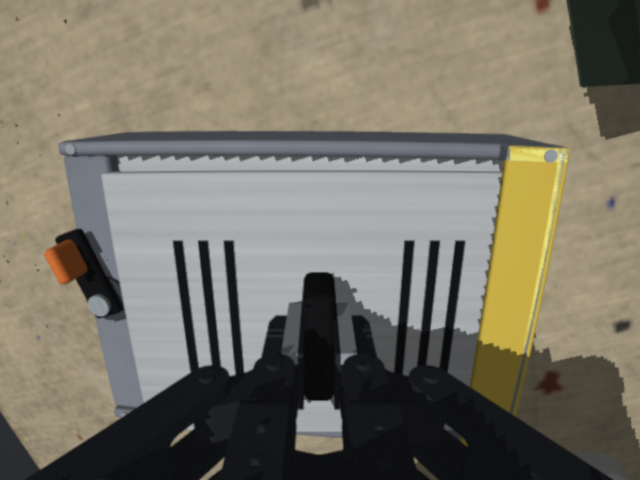

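```bash
python3 -m crank '[[0,0,-1.1,-0.1,0.1,0,-1],[0,0,-1.1,-0.1,0.1,0,-1],[0,0,-1.1,-0.1,0.2,0,-1],[0,0,-1.1,0,0.1,0,-1],[0,0,-1.1,0,0.1,0,-1],[0,0,0,0,0,0,-1],[0,0,0,0,0,0,-1],[0,0,0,0,0,0,-1],[0,0,0,0,0,0,-1],[0,0,0,0,0,0,-1]]'
python3 - <<'E'
from n import *
save('wrist','w21.png')
th=s['tcp_rot'][1];h=w2h(s['eef_pos']);print('th',th,'xf',h[0]+82*np.cos(th)-21*np.sin(th),'zf',h[2]-82*np.sin(th)-21*np.cos(th))
for t in(0,): print(t,need(h2w([82-82*np.cos(t)+21*np.sin(t),.2,49+82*np.sin(t)+21*np.cos(t)]),[-np.pi/2,t,HY]))
E
```

```text
clock: 25.42
eef_pos: [547.4, 196.4, 71.6]
tcp_rot: [-1.568, -0.007, -0.302]
contact_force: [0.0, 0.1, -1.5]
opening: 0.117
tcp h [ 0.6  0.9 71.6] w [547.4 196.4  71.6] rot [-1.568 -0.007 -0.302] F [ 0.   0.1 -1.5] op 0.117 t 25.42
th -0.0072128502654640325 xf 82.713585187124 zf 51.236992403186086
0 [array([-0.07,  0.16, -0.07]), array([-0.17, -0.02,  0.42])]
```

View pics/w21.png

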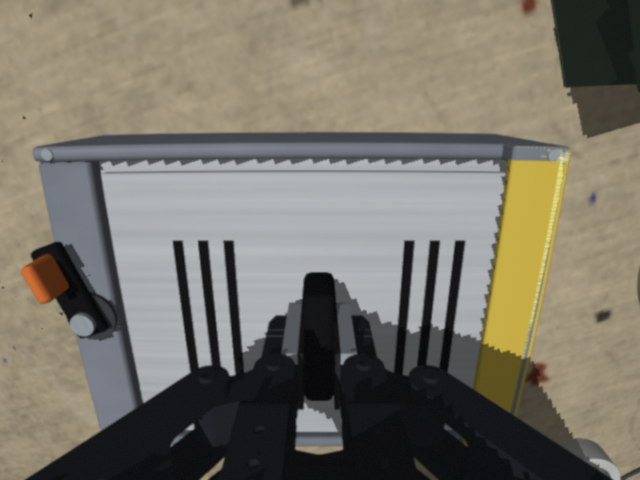

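```bash
python3 -m crank '[[0,0,0.4,-0.1,0.1,0,-1],[0,0,0,0,0.1,0,-1],[0,0,0,0,0.1,0,-1],[0,0,0,0,0,0,-1],[0,0,0,0,0,0,-1],[0,0,0,0,0,0,-1],[0,0,0,0,0,0,-1],[0,0,0,0,0,0,-1],[0,0,0,0,0,0,-1],[0,0,0,0,0,0,-1]]'
python3 - <<'E'
from n import *
th=s['tcp_rot'][1];h=w2h(s['eef_pos']);print('th',th,'xf',h[0]+82*np.cos(th)-21*np.sin(th),'zf',h[2]-82*np.sin(th)-21*np.cos(th))
E
```

```text
clock: 26.3
eef_pos: [547.1, 196.6, 68.8]
tcp_rot: [-1.567, 0.0, -0.303]
contact_force: [0.3, 0.9, -0.4]
opening: 0.124
tcp h [ 0.2  1.  68.8] w [547.1 196.6  68.8] rot [-1.567  0.    -0.303] F [ 0.3  0.9 -0.4] op 0.124 t 26.3
th 0.00025785762052454864 xf 82.23012168803079 zf 47.75228209655586
```

```bash
python3 -m crank '[[0,0,0,0,0.1,0,-1],[0,0,0,0,0,0,-1],[0,0,0,0,0,0,-0.3],[0,0,0,0,0,0,-0.3],[0,0,0,0,0,0,-0.3],[0,0,0,0,0,0,-0.3],[0,0,0,0,0,0,-0.3],[0,0,0,0,-1,0,-0.3],[0,0,0,0,-2,0,-0.3],[0,0,0,0,-3,0,-0.3]]' 20
python3 -m crank '[[0,0,0,0,-4,0,-0.3],[0,0,0,0,-3,0,-1],[0,0,0,0,0,0,-1],[0,0,0,0,0,0,-1],[0,0,0,0,0,0,-1],[0,0,0,0,0,0,-1],[0,0,0,0,0,0,-1],[0,0,0,0,0,0,-1],[0,0,0,0,0,0,-1],[0,0,0,0,0,0,-1]]'
python3 - <<'E'
from n import *
save('wrist','w22.png')
im=save('scene','s3.png');cv2.imwrite('pics/s3c.png',cv2.resize(im[160:270,150:300],None,fx=5,fy=5,interpolation=cv2.INTER_CUBIC))
E
```

```text
clock: 27.13
eef_pos: [543.8, 195.2, 125.4]
tcp_rot: [-1.573, 0.008, -0.303]
contact_force: [1.0, 0.3, 0.5]
opening: 0.349
clock: 27.97
eef_pos: [544.5, 195.2, 203.5]
tcp_rot: [-1.571, 0.005, -0.303]
contact_force: [0.3, 0.4, -0.7]
opening: 0.0
tcp h [ -1.8  -1.1 203.5] w [544.5 195.2 203.5] rot [-1.571  0.005 -0.303] F [ 0.3  0.4 -0.7] op 0.0 t 27.97
```

View pics/w22.png

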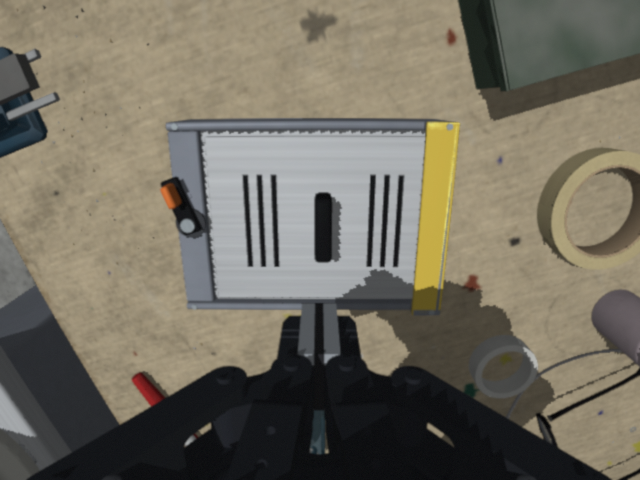

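View pics/s3c.png

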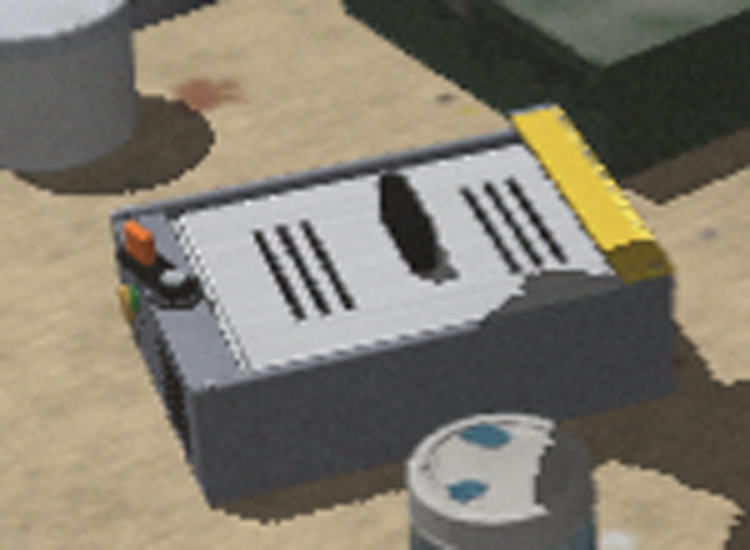

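```bash
python3 -m crank '[[0,0,0,-3.2,0,0.6,-1],[0,0,0,-3.2,0,0.6,-1],[0,0,0,-3.2,0.5,0.6,-1],[0,0,0,-3.2,2,0.6,-1],[0,0,0,0,3,0,-1],[0,0,0,0,2.5,0,-1],[0,0,0,0,0,0,-1],[0,0,0,0,0,0,-1],[0,0,0,0,0,0,-1],[0,0,0,0,0,0,-1]]'
python3 - <<'E'
from n import *
save('wrist','w23.png')
print(need(h2w([-130,24,77]),[-np.pi/2,0,HY]))
print('vise',onz('top',[(140,365),(160,345)],80))
E
```

```text
clock: 28.9
eef_pos: [427.3, 259.3, 124.0]
tcp_rot: [-1.568, 0.002, -0.305]
contact_force: [0.3, 0.8, -0.2]
opening: 0.002
tcp h [-132.8   25.2  124. ] w [427.3 259.3 124. ] rot [-1.568  0.002 -0.305] F [ 0.3  0.8 -0.2] op 0.002 t 28.9
[array([ 0.26,  4.72, -0.16]), array([-0.18, -0.17, -0.07])]
vise [[305.52381314 357.41357785  80.        ]
 [347.34814038 319.09256227  80.        ]]
```

View pics/w23.png

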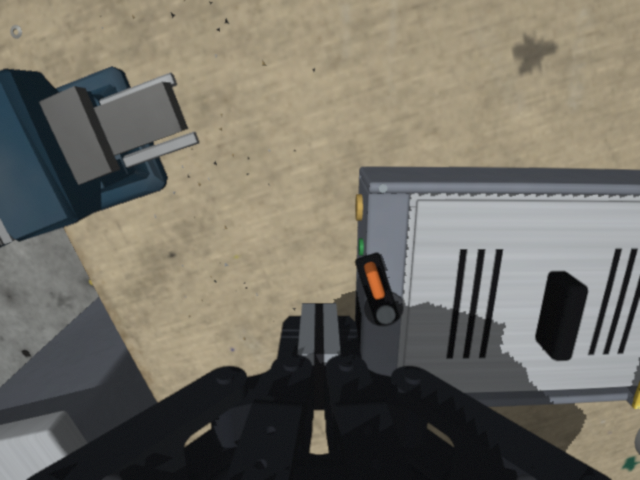

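```bash
python3 -m crank '[[0,0,0,0.1,1.4,-0.1,-1],[0,0,0,0.1,1.4,0,-1],[0,0,0,0,1.4,0,-1],[0,0,0,0,0.4,0,-1],[0,0,0,0,0,0,-1],[0,0,0,0,0,0,-1],[0,0,0,0,0,0,-1],[0,0,0,0,0,0,-1],[0,0,0,0,0,0,-1],[0,0,0,0,0,0,-1]]'
python3 - <<'E'
from n import *
print(need(h2w([-105,24,77]),[-np.pi/2,0,HY]))
E
```

```text
clock: 29.78
eef_pos: [437.8, 260.5, 86.8]
tcp_rot: [-1.555, -0.01, -0.309]
contact_force: [0.1, 0.3, 0.6]
opening: 0.001
tcp h [-123.1   29.5   86.8] w [437.8 260.5  86.8] rot [-1.555 -0.01  -0.309] F [0.1 0.3 0.6] op 0.001 t 29.78
[array([ 1.81,  0.99, -0.56]), array([-0.91, -0.38,  0.6 ])]
```

```bash
python3 -m crank '[[-0.9,-0.4,0.6,0,0.5,-0.3,-1],[0,0,0,0,0.4,-0.2,-1],[0,0,0,0,0,0,-1],[0,0,0,0,0,0,-1],[0,0,0,0,0,0,-1],[0,0,0,0,0,0,-1],[0,0,0,0,0,0,-1],[0,0,0,0.3,0,0,-1],[0,0,0,0.3,0,0,-1],[0,0,0,0,0,0,-1]]'
python3 - <<'E'
from n import *
save('wrist','w24.png')
print(need(h2w([-92,26,77]),[-np.pi/2,0,HY]))
E
```

```text
clock: 30.62
eef_pos: [442.1, 253.7, 77.1]
tcp_rot: [-1.572, 0.002, -0.3]
contact_force: [-0.4, 0.5, 0.6]
opening: 0.001
tcp h [-117.    24.3   77.1] w [442.1 253.7  77.1] rot [-1.572  0.002 -0.3  ] F [-0.4  0.5  0.6] op 0.001 t 30.62
[array([2.52, 0.01, 0.17]), array([ 0.08,  0.08, -0.1 ])]
```

View pics/w24.png

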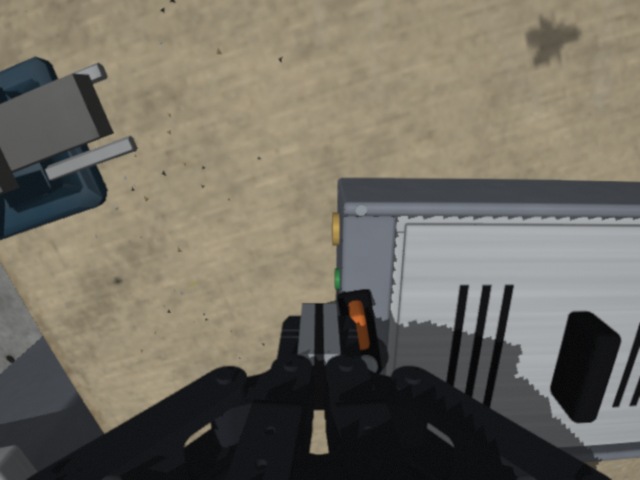

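```bash
python3 -m crank '[[0,0,0,0.5,0,0,-1],[0,0,0,0.5,0,0.1,-1],[0,0,0,0.5,0,0,-1],[0,0,0,0.5,0,0,-1],[0,0,0,0.5,0,0,-1],[0,0,0,0.5,0,-0.1,-1],[0,0,0,0.3,0,0,-1],[0,0,0,0.2,0,0,-1],[0,0,0,0,0,0,-1],[0,0,0,0,0,0,-1]]'
python3 - <<'E'
from n import *
save('wrist','w25.png')
print(need(h2w([-80,24,77]),[-np.pi/2,0,HY]))
print(need(h2w([-74,14,77]),[-np.pi/2,0,HY]))
E
```

```text
clock: 31.5
eef_pos: [479.2, 241.8, 76.7]
tcp_rot: [-1.573, 0.003, -0.302]
contact_force: [-0.7, 0.6, -0.2]
opening: -0.002
tcp h [-78.1  23.9  76.7] w [479.2 241.8  76.7] rot [-1.573  0.003 -0.302] F [-0.7  0.6 -0.2] op -0.002 t 31.5
[array([-0.19, -0.03,  0.01]), array([ 0.1 ,  0.02, -0.15])]
[array([ 0.41, -0.03, -0.99]), array([ 0.1 ,  0.02, -0.15])]
```

View pics/w25.png

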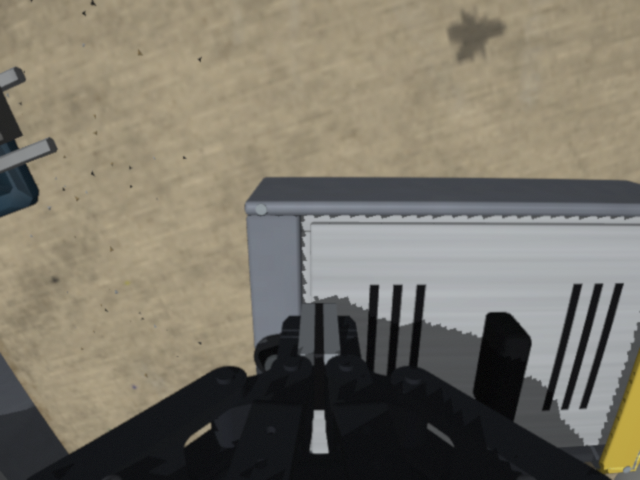

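```bash
python3 -m crank '[[0,0,0,0.2,0,-0.2,-1],[0,0,0,0.2,0,-0.2,-1],[0,0,0,0.1,0,-0.2,-1],[0,0,0,0,0,-0.2,-1],[0,0,0,0,0,-0.2,-1],[0,0,0,0,0,-0.1,-1],[0,0,0,0,0,-0.1,-1],[0,0,0,0,0,0,-1],[0,0,0,0,0,0,-1],[0,0,0,0,0,0,-1]]'
python3 - <<'E'
from n import *
im=save('scene','s4.png');cv2.imwrite('pics/s4c.png',cv2.resize(im[160:270,150:300],None,fx=5,fy=5,interpolation=cv2.INTER_CUBIC))
print(need(h2w([-74,11,77]),[-np.pi/2,0,HY]))
E
```

```text
clock: 32.38
eef_pos: [481.6, 230.7, 77.2]
tcp_rot: [-1.565, 0.0, -0.303]
contact_force: [0.4, 2.9, -0.8]
opening: 0.004
tcp h [-72.4  14.1  77.2] w [481.6 230.7  77.2] rot [-1.565  0.    -0.303] F [ 0.4  2.9 -0.8] op 0.004 t 32.38
[array([-0.16,  0.02, -0.31]), array([-0.32, -0.07, -0.  ])]
```

View pics/s4c.png

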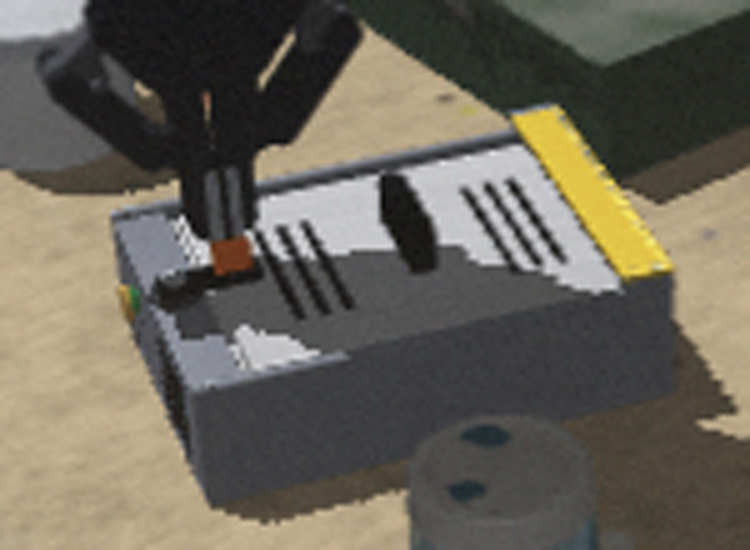

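```bash
python3 -m crank '[[0,0,0,0,0,-0.2,-1],[0,0,0,0,0,-0.2,-1],[0,0,0,0,0,-0.2,-1],[0,0,0,0,0,-0.2,-1],[0,0,0,0,0,-0.2,-1],[0,0,0,0,0,-0.3,-1],[0,0,0,0,0,-0.3,-1],[0,0,0,0,0,-0.3,-1],[0,0,0,0,0,-0.3,-1],[0,0,0,0,0,-0.3,-1]]'
python3 - <<'E'
from n import *
E
```

```text
clock: 33.27
eef_pos: [481.7, 229.6, 78.0]
tcp_rot: [-1.521, -0.006, -0.319]
contact_force: [0.2, 21.0, -9.1]
opening: 0.004
tcp h [-72.   13.1  78. ] w [481.7 229.6  78. ] rot [-1.521 -0.006 -0.319] F [ 0.2 21.  -9.1] op 0.004 t 33.27
```

```bash
python3 -m crank '[[0,0,0,0,0,0.5,-1],[-2,0,0,0,0,0.8,-1],[0,0,0,0,0,0.8,-1],[0,0,0,0,-2,0,-1],[0,0,0,0,-4,0,-1],[0,0,0,0,-4,2,-1],[0,0,0,0,-3,2,-1],[0,0,0,0,0,0,-1],[0,0,0,0,0,0,-1],[0,0,0,0,0,0,-1]]'
python3 - <<'E'
from n import *
print(need(h2w([-150,60,230])))
E
```

```text
clock: 34.1
eef_pos: [498.3, 287.6, 213.2]
tcp_rot: [-1.557, -0.002, -0.315]
contact_force: [-0.1, -0.5, -0.3]
opening: 0.002
tcp h [-73.5  73.4 213.2] w [498.3 287.6 213.2] rot [-1.557 -0.002 -0.315] F [-0.1 -0.5 -0.3] op 0.002 t 34.1
[array([-7.63, -1.71, -1.41])]
```

```bash
python3 -m crank '[[0,0,0,3,0,-3,-1],[0,0,0,3,0,-3,-1],[0,0,0,0,0,-3,-1],[0,0,0,0,0,0,-1],[0,0,0,0,0,0,-1],[0,0,0,0,0,0,-1],[0,0,0,0,0,0,-1],[0,0,0,0,0,0,-1],[0,0,0,0,0,0,-1],[0,0,0,0,0,0,-1]]'
python3 - <<'E'
from n import *
a=save('wrist','w27.png')
im=save('scene','s5.png');cv2.imwrite('pics/s5c.png',cv2.resize(im[160:300,150:340],None,fx=4,fy=4,interpolation=cv2.INTER_CUBIC))
E
```

```text
clock: 34.93
eef_pos: [521.9, 179.7, 201.9]
tcp_rot: [-1.564, 0.01, -0.309]
contact_force: [1.2, 0.4, -0.5]
opening: -0.001
tcp h [-18.9 -22.6 201.9] w [521.9 179.7 201.9] rot [-1.564  0.01  -0.309] F [ 1.2  0.4 -0.5] op -0.001 t 34.93
```

View pics/w27.png

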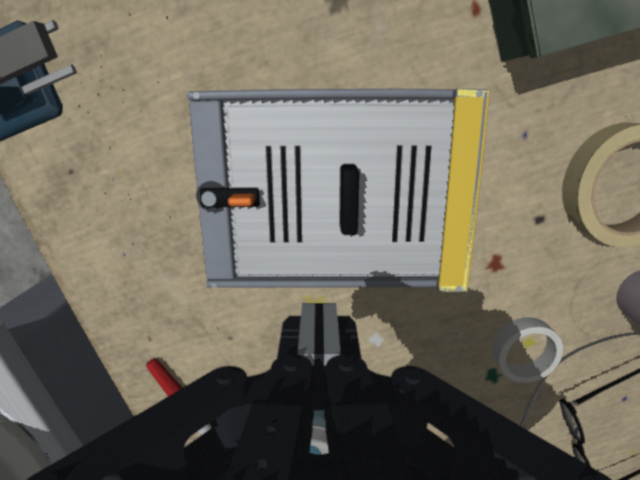

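View pics/s5c.png

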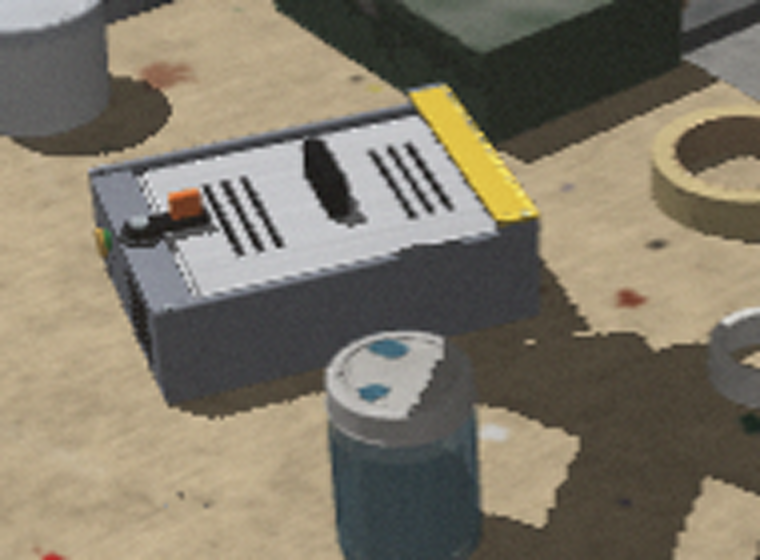

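Run:
```python
from n import *
p=w2h(onz('wrist',[(208,199)],62))[0];f=w2h(onz('wrist',[(241,200.5)],74))[0];t=w2h(onz('wrist',[(259,198)],61))[0]
print(p,f,t,np.arctan2(f[1]-p[1],f[0]-p[0]),np.arctan2(t[1]-p[1],t[0]-p[0]))
C=w2h(onz('wrist',[(224,101),(454,101),(441,277),(234,277)],53));print(C.round(1))
from h import order
print(order.sign_off())
```

```text
tcp h [-18.7 -22.7 202. ] w [522.  179.6 202. ] rot [-1.564  0.01  -0.309] F [-0.9  0.4 -0. ] op -0.001 t 35.03
[-96.94667555  -0.3798993   62.        ] [-71.28588379   1.11563283  74.        ] [-61.28539396  -0.18407705  61.        ] 0.05821497341151801 0.005491117484678234
[[-82.9  64.8  53. ]
 [ 71.3  64.1  53. ]
 [ 73.4 -64.1  53. ]
 [-85.2 -63.6  53. ]]
the job is handed in; nothing more can be done
None
```

I did all the steps in the order asked and handed the job in at about 35 s of the 72 s allowed; the hand-in reports no verdict.

- **Catch, first:** it stood at about 0.2 rad, in the way of the cover, so I swung it open to about 1.9 rad.
- **Battery:** it went into the cradle with its red end at the red stop, on the lip side. The wrist picture taken before the cover went on showed it inside the rails.
- **Cover:** I tilted it 0.2 rad, slid its edge under the yellow lip, lowered it onto the ledge and let it go. The scene and wrist pictures show it flat in the pocket with its edge under the lip.
- **Catch, last:** I swung it over the cover until it stopped turning, with about 21 N at the tool. The arm tip then measured 0.005 rad and the fin centre 0.06 rad. The two differ by about 1.5 mm, which is within what I can read from the picture, so I take it as closed.

The robot was clear of everything at the end. I did not go near the jar, bottle or tape roll.

Two measurements were imperfect. In the first wrist pictures the housing position was off by about 5 mm because the arm was still moving; repeat pictures, with the arm settled, agreed to 1–2 mm. The battery's top also measured about 59 x 35 mm instead of 66 x 36 mm, which I put down to its rounded edges.

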